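# Film check under the hand magnifier

### The job

Get the dried film ready for a look at cracks: first slide the petri dish that lies on the light pad across the pad until it sits fully home in the pad's crescent-shaped rest. Then draw the hand magnifier out of its sloping stand, turn it so that the lens is level and keep holding it in the air with the lens centred over that dish, about 10 cm above it. Finish while still holding the magnifier there, and leave the other things on the bench where they are.

Things in the scene. Friction and masses are not known exactly. Their poses are not given: they have to be found in the camera images.
- light_pad: flat grey backlit inspection pad with a white face, fixed to the bench, 220 (x) x 300 (y) x 8 mm. Origin: centre of its underside on the bench; z up, y along its long side. Near its -y end a crescent-shaped dark metal rest (fence 9 mm high above the pad, 6 mm thick, inner radius 47 mm, spanning 62 degrees either side of the pad's -y direction, open towards +y) takes a dish pushed in the -y direction
- dish_seat (a point): centre of the crescent rest, on the pad's top face (8 mm above the bench); in the pad's frame at x +20, y -80 mm. A dish that is fully home has its centre here, within the 1.5 mm play of the rest; axes parallel to the pad's
- petri_dish: round shallow petri dish with a dried film in it, closed clear polystyrene, 92 mm across, 15 mm high, about 30 g, lying loose on the pad's top face towards the pad's +y end (the only dish on the pad). Too wide for many grippers: push it at its side. Origin: centre of its underside, z up
- stand: fixed magnifier stand: dark steel foot 125 x 80 x 14 mm with a black rectangular sleeve that slopes up at 45 degrees in the direction of the stand's +x axis. Origin: on the bench, below the sleeve's middle; the foot reaches from x -42 to +83 mm, y -40 to +40 mm
- pocket_mouth (a point): middle of the sleeve's open upper end, in the stand's frame at x +12, y 0, z +74 mm. Sleeve: 60 mm deep, 23.5 mm wide (along stand y) by 17.5 mm high inside, 34 x 28 mm outside; the handle comes out along the slope (+x and +z of the stand in equal parts)
- magnifier: hand magnifier, 207 mm long, about 0.1 kg. Origin: centre of the lens. x: along the handle's axis, from handle to lens; z: square to the lens; y: across the handle, in the lens plane. Lens with black rim 76 mm across, 9 mm thick; black handle 20 mm (y) x 14 mm (z) from x -48 to -169 mm. At the start x rises at 45 degrees along the stand's +x, lens up, with some 2 mm play
- handle_grip (a point): point on the handle's axis, 75 mm behind the lens centre (magnifier x -75 mm), in the middle of the bare part of the handle (x -50 to -107 mm) that stands out of the sleeve; there the handle is 20 mm wide across y. The last 60 mm of the handle (x -109 to -169) start in the sleeve. Axes as the magnifier's
- spare_dish: bystander: another petri dish, 92 mm across, 15 mm high, on the bench behind the pad; origin under its centre
- dark_vial: bystander: small sample vial standing on the bench behind and between pad and stand, 19 mm across, 58 mm high; origin under its centre
- light_vial: bystander: sample vial standing on the bench behind the pad, 22 mm across, 68 mm high; origin under its centre
- film_roll: bystander: roll of film tape lying on the bench in front of pad and stand, 64 mm across, 13 mm high; origin under its centre
- tweezers: bystander: tweezers lying on the bench to the right of the pad, 140 mm long along their y, 10 mm high; origin under their middle
Things that resemble listed ones, but are neither listed nor needed, are in the scene too. What is shaped like the petri_dish but red is not meant.

How it is judged:
On the way, in this order (a step that is already met when the one before it is completed fails the run):
1. the dish sits home in the crescent rest, flat on the pad (horizontal distance between petri_dish and dish_seat below 0.006 m and angle between petri_dish's own z axis and vertical below 0.06 rad), for 0.2 s.
2. the magnifier is drawn out of the stand and carried by the gripper alone (distance between magnifier and pocket_mouth above 0.172 m and contact force between magnifier and stand below 0.1 N and contact force between magnifier and the fingers above 1 N and height (world z) of magnifier above 0.08 m), for 0.2 s.
At the end, for the whole second after the job is handed in: Dish home in the crescent rest (centre within 6 mm), flat. Magnifier held still by the fingers alone, clear of stand, pad and dish, lens level within 0.2 rad (either side up), lens centre within 20 mm of the dish centre seen from above and 75 to 155 mm above the pad face (all of step 1 and horizontal distance between magnifier and petri_dish below 0.02 m and z of magnifier in the frame of dish_seat between 0.075 and 0.155 m and angle between the z axis of magnifier and the z axis of light_pad, either way round below 0.2 rad and contact force between magnifier and the fingers above 1 N and contact force between magnifier and stand below 0.1 N and contact force between magnifier and light_pad below 0.1 N and contact force between magnifier and petri_dish below 0.1 N and linear speed of magnifier below 0.03 m/s); the arm keeps its last pose, push and grip.
It fails at once if a bystander is shifted by more than 30 mm or knocked over (distance of any of spare_dish, dark_vial, light_vial, film_roll, tweezers from where it was at the start of the episode above 0.03 m or angle between any of dark_vial, light_vial's own z axis and vertical above 0.8 rad).
It also fails if it takes over 58 s, if anything falls off the work surface, if the arm or the gripper's body presses on something with over 40 N, if the wrist force passes 120 N, or if a joint passes its speed limit or range.

### The arm

A 7-joint arm with a two-finger parallel gripper is mounted at the origin on a cart in front of the work surface, level with it; the furniture and walls round the work are solid. World frame = base frame: x ahead of the robot, y to its left, z up, the work surface at z = 0. Lengths are in m, angles in rad, forces in N, time in s.
With the tool pointing down it reaches from about 0.425 to 1.025 m from the base axis. Payload 9.4 kg.
Tool frame: the origin (TCP) lies at the very end of the fingers, on their centre line; the grasp point (between the pads) lies 19 mm behind it; y points along the fingers, z is the direction in which the jaws open and shut, and the axes are right-handed (so a half turn about y gives the same grasp; the last joint's range is limited). The gripper opens to 93 mm and grips with 3 to 60 N. Pads are 15 mm wide; open, the fingers measure 128 mm over their backs; the gripper's body (75 mm by 188 mm) begins 65 mm behind the grasp point.
Start: joints at [-1.301, 0.599, -0.003, 1.599, 0.002, 0.943, -0.08], TCP at [0.246, 0.682, 0.219] pointing down, gripper open.
Joint ranges: [-2.57, 2.57], [-0.35, 1.97], [-1.29, 1.29], [0.11, 2.56], [-1.05, 4.19], [0.11, 1.86], [-2.63, 2.63]. Speed limits (rad/s): [2.22, 2.22, 3.01, 3.01, 3.14, 3.14, 3.14].

### API

Orientations are given as [roll, pitch, yaw] about the fixed x, y, z axes, in that order (R = Rz(yaw) Ry(pitch) Rx(roll)).
In Python, from station import arm, viewer, job gives the robot as it stands.
- The arm moves only by the shell command python3 -m inch 'ROWS' [FORCE]. ROWS is JSON, one flat list of numbers, 7 for each row, row after row: the gripper command: -1 is shut, 1 is fully open, values between are in proportion, then the shift along the tool's x, y, z normalised to -1 to 1, where 1 is 200 mm, then the turn, a rotation vector about the tool's x, y, z normalised to -1 to 1, where 1 is 180 degrees. A call has 1 to 20 rows; each row is the pose to reach, as a shift and turn from the pose commanded when the call began, along the tool's axes at that moment, turning the shorter way round; what a row does not reach only later rows make up. A row lasts 1/12 s, in which the tool goes at most 41.7 mm and 7.16 degrees, less where a joint would pass 70% of its speed; a pose out of reach is approached as far as the arm can. A call with a number of a shift or a turn outside -1 to 1 is refused whole. A call with a gripper value outside its range is refused whole. The fingers move at their own pace and stop on an object; FORCE is the grip in N (left out, the last holds). Time passes only in rows, so rows that repeat a pose let the fingers close. It gives the time, the measured TCP pose, the force and the opening at its end, in the units of the state.
- arm.read_state(): the state, without advancing time (a new reading comes with each control period).
- viewer.camera(name): name is "side" or "top" or "wrist"; returns a dict with "frame" (400x640x3 uint8, red, green, blue), "range_z" (400x640 float32, m along the optical axis (not along the pixel's ray), 0 where there is no reading), "K" (3x3 intrinsics, pixels), "k1" (the pictures are not rectified: a ray, as slopes to the right and down, at radius r is drawn at 1 + k1 r^2 times it, then the intrinsics apply), "origin" and "orientation" of the camera in the world. Camera axes: x right, y up, looking along -z (the intrinsics and any distortion apply to the point x, -y, -z); pixel columns grow to the right and rows downward; lengths in m; the calibration is good to about 2 mm. A picture is of the moment at which its call begins.
- job.close_job(): hands the job in, once; it reports no verdict.
The state is a dict: "time": time; "q": joint angles; "joint_velocities": joint speeds; "effort": joint torques, N m; "eef_pos": TCP position; "tool_rot": TCP orientation; "ft_force": force on the tool from outside, world axes, zero at the start; "moment": the same for the moment, N m; "opening": opening from 0.0 (shut) to 1.0 (fully open).
Only numpy, scipy, OpenCV 4.12 (cv2) and the standard library are available. Lean on these libraries where they do the work, as an engineer would, in place of code of your own. Each camera call takes 0.05 s, during which the arm holds its last target.

## Working session

There is one attempt and no reset: what is moved stays moved. The work goes in short steps, Python scripts to look and compute and a shell command to move; the robot and the scene stay as the last step left them, time stands still between calls to the robot, and variables do not carry over. Pictures are saved under pics/ and viewed, and the job is handed in when it is done.

```bash
ls; mkdir -p pics; python3 - <<'E'
from station import arm, viewer, job
import cv2
s=arm.read_state(); print({k:s[k] for k in ('time','eef_pos','tool_rot','ft_force','opening')})
import pickle
for n in ('side','top','wrist'):
    c=viewer.camera(n); pickle.dump(c,open(f'pics/{n}0.pkl','wb'))
    cv2.imwrite(f'pics/{n}0.png',c['frame'][:,:,::-1]); print(n,c['K'],c['k1'],c['origin'],c['orientation'])
E
```

```text
pics
{'time': 0.0, 'eef_pos': array([0.24624787, 0.68139638, 0.21776756]), 'tool_rot': array([-1.57230651e+00, -1.65274169e-04, -3.46624860e-01]), 'ft_force': array([-0.26446739,  0.11802729,  1.32227644]), 'opening': 0.996308426923949}
side [[424.448828     0.         320.43364796]
 [  0.         424.448828   196.6298648 ]
 [  0.           0.           1.        ]] 0.03757731556551507 [ 0.19788962 -1.06019398  0.6313238 ] [ 1.14321907  0.02392358 -0.3239295 ]
top [[409.94061195   0.         325.83179301]
 [  0.         409.94061195 201.34683661]
 [  0.           0.           1.        ]] -0.04649830791449416 [0.43026332 0.0167045  1.12861973] [ 0.13382934 -0.00782013 -1.56282663]
wrist [[340.59089138   0.         318.41202012]
 [  0.         340.59089138 191.18135684]
 [  0.           0.           1.        ]] -0.002024693331749135 [0.17996774 0.70612482 0.38439939] [-2.60716285e-01  7.81062374e-04  1.22471949e+00]
```

View pics/top0.png

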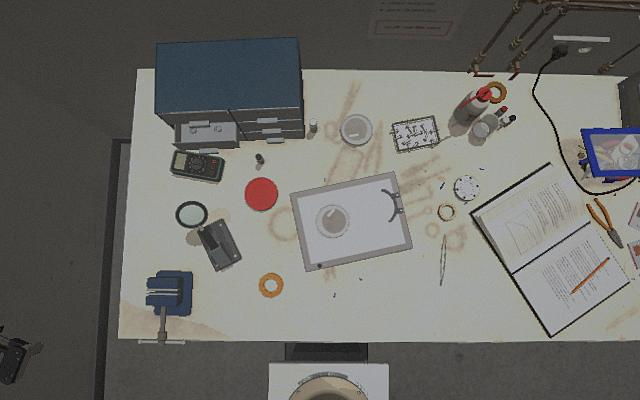

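View pics/side0.png

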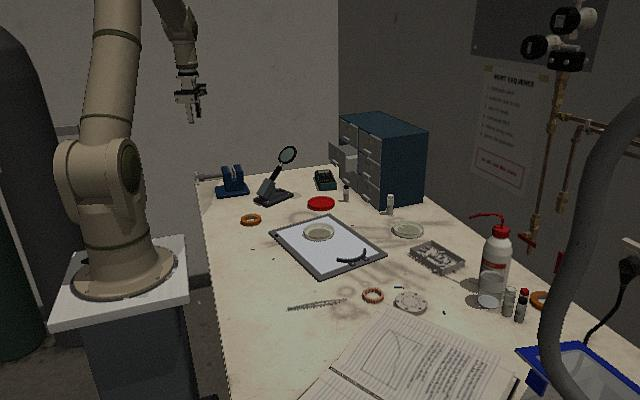

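View pics/wrist0.png

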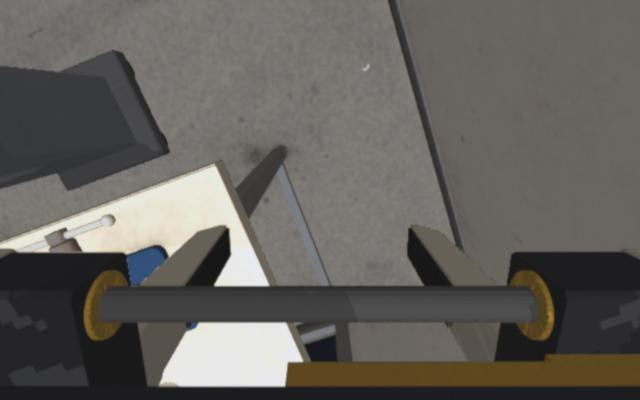

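The top view shows the pad around (350,220), the dish at (333,221), the crescent at (392,205), the stand foot at (220,245), and the lens at (191,214). I'll measure these.

```bash
cat > h.py <<'E'
import numpy as np, cv2, pickle
from scipy.spatial.transform import Rotation as R
def rot(o): return R.from_euler('xyz',o).as_matrix()
def ray(c,uv):
    uv=np.asarray(uv,float).reshape(-1,1,2)
    p=cv2.undistortPoints(uv,c['K'],np.array([c['k1'],0,0,0.])).reshape(-1,2)
    d=np.c_[p[:,0],-p[:,1],-np.ones(len(p))]
    return np.array(c['origin']),d@rot(c['orientation']).T
def plane(c,uv,z):
    o,d=ray(c,uv); t=(z-o[2])/d[:,2]; return o+d*t[:,None]
def deproj(c,uv):
    uv=np.asarray(uv).reshape(-1,2); o,d=ray(c,uv)
    ui=np.round(uv).astype(int); return o+d*c['range_z'][ui[:,1],ui[:,0]][:,None]
def proj(c,P):
    P=np.atleast_2d(P); q=(P-np.array(c['origin']))@rot(c['orientation'])
    x=q[:,0]/-q[:,2]; y=-q[:,1]/-q[:,2]; f=1+c['k1']*(x*x+y*y)
    return np.c_[c['K'][0,0]*x*f+c['K'][0,2],c['K'][1,1]*y*f+c['K'][1,2]]
def load(n): return pickle.load(open(f'pics/{n}.pkl','rb'))
def zoom(c,x0,y0,w,h,s,fn):
    cv2.imwrite(fn,cv2.resize(c['frame'][y0:y0+h,x0:x0+w,::-1],None,fx=s,fy=s,interpolation=cv2.INTER_CUBIC))
E
python3 - <<'E'
from h import *
c=load('top0')
zoom(c,280,160,145,120,5,'pics/pad.png'); zoom(c,150,130,160,150,4,'pics/st.png')
s=load('side0'); zoom(s,215,135,190,150,4,'pics/sidez.png')
# pad corners by depth
g=c['frame'].astype(int).mean(2)
uv=np.array([(x,y) for y in range(150,290) for x in range(150,430)])
P=deproj(c,uv)
print(np.percentile(P[:,2],[1,10,50,90,99]))
E
```

```text
[-0.00460395 -0.00213592  0.001712    0.021282    0.15662093]
```

View pics/pad.png

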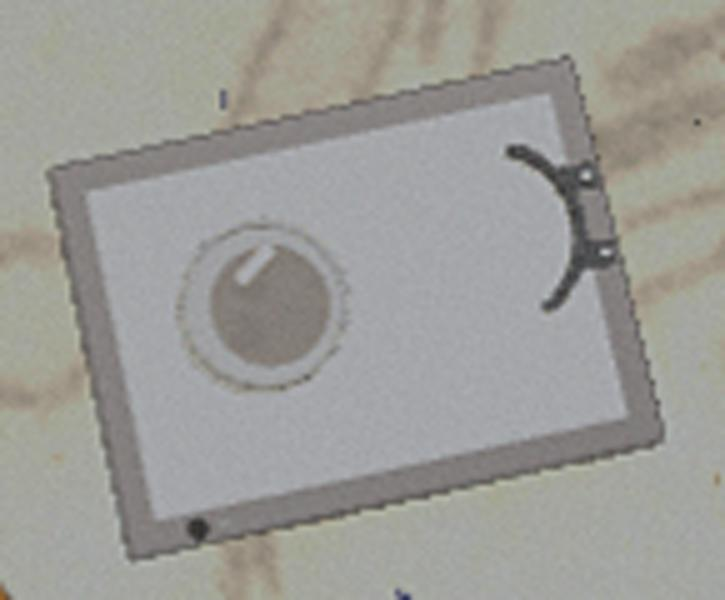

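View pics/st.png

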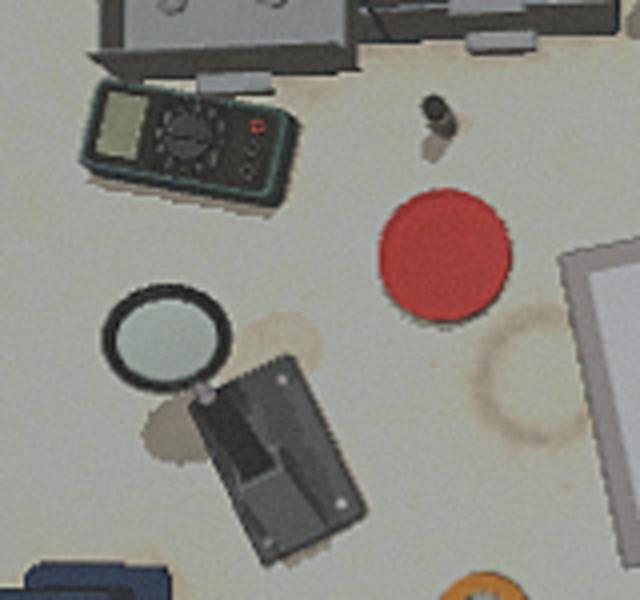

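View pics/sidez.png

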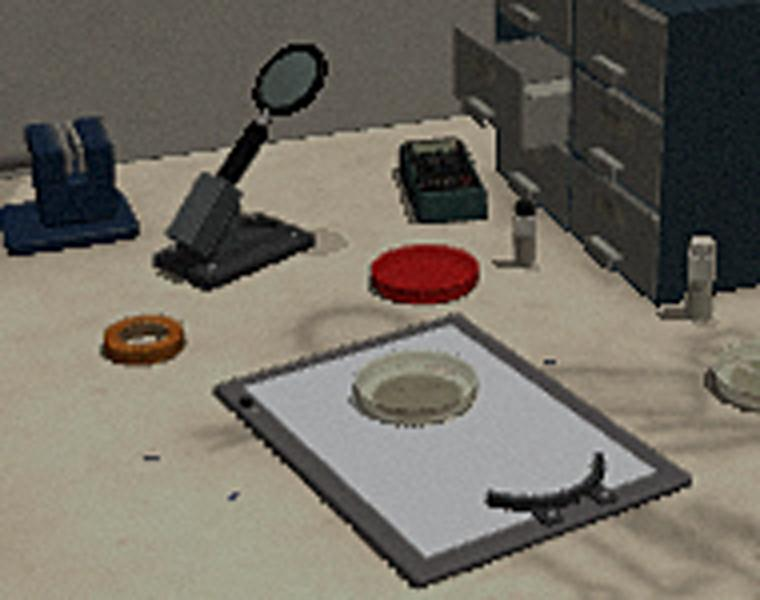

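```bash
cat > m.py <<'E'
from h import *
c=load('top0'); s=load('side0')
# pad corners
k=np.array([(50,172),(572,57),(663,440),(131,560)])/5+[280,160]-.4
P=plane(c,k,.008); print('pad corners',P[:,:2].round(4)); ctr=P.mean(0)
yv=(P[0]-P[1])+(P[3]-P[2]); print('len',np.linalg.norm(P[0]-P[1]),np.linalg.norm(P[1]-P[2]))
xv=(P[0]-P[3])+(P[1]-P[2])
yaw=np.arctan2(-yv[0],yv[1]); yaw2=np.arctan2(xv[1],xv[0]); print('pad',ctr,yaw,yaw2)
yaw=(1.4*yaw+yaw2)/2.4
Rz=R.from_euler('z',yaw).as_matrix(); seat=ctr+Rz@[.02,-.08,0]; print('yaw',yaw,'seat',seat)
# crescent check: mask dark on pad
g=c['frame'].astype(int).max(2)
def mask_pts(m): 
    n,l,st,ce=cv2.connectedComponentsWithStats(m.astype(np.uint8)); i=1+np.argmax(st[1:,4]); return np.argwhere(l==i)[:,::-1]
m=np.zeros(g.shape,bool); m[185:225,375:400]=g[185:225,375:400]<90
q=mask_pts(m); X=plane(c,q,.015)[:,:2]
rel=(np.c_[X,0*X[:,0]]-np.r_[seat[:2],0])@Rz; rr=np.hypot(rel[:,0],rel[:,1]); rel=rel[(rr<.06)]
# circle fit
A=np.c_[2*rel[:,:2],np.ones(len(rel))]; b=(rel[:,:2]**2).sum(1); x=np.linalg.lstsq(A,b,rcond=None)[0]
print('crescent circle centre in seat frame',x[:2],np.sqrt(x[2]+x[0]**2+x[1]**2),len(rel))
# dish film & outline
z=np.array([(263-84,306),(263+86,306),(263,222),(263,391)])/5+[280,160]-.4
D=plane(c,z,.020); print('dish pts',D[:,:2].round(4), 'ctr',D.mean(0))
dr=(D.mean(0)-seat)@Rz; print('dish in seat frame',dr)
# lens
def lens(c,box,thr):
    x0,y0,x1,y1=box; g=c['frame'].astype(int).max(2); return g[y0:y1,x0:x1]
L=np.array([(102,338),(232,338),(167,283),(167,393)])/4+[150,130]-.4
S=np.array([(290,79)])/4+[215,135]-.4
o1,d1=ray(c,[L.mean(0)]);o2,d2=ray(s,S)
def tri(a,b):
    o1,d1=ray(c,[a]);o2,d2=ray(s,[b]);A=np.c_[d1[0],-d2[0]]
    t=np.linalg.lstsq(A,o2-o1,rcond=None)[0]; p=o1+d1[0]*t[0]; q=o2+d2[0]*t[1]; return (p+q)/2,np.linalg.norm(p-q)
print('lens',tri(L.mean(0),S[0]))
# stand foot
F=np.array([(292,354),(368,513),(267,566)])/4+[150,130]-.4
Pf=plane(c,F,.014); print('foot',Pf[:,:2].round(4),np.linalg.norm(Pf[0]-Pf[1]),np.linalg.norm(Pf[1]-Pf[2]))
v=Pf[0]-Pf[1]; w=Pf[2]-Pf[1]; a1=np.arctan2(v[1],v[0]); a2=np.arctan2(-w[0],w[1])
print('stand yaw',a1,a2); a=(a1*1.5+a2)/2.5
Rs=R.from_euler('z',a).as_matrix()
est=[Pf[0]-Rs@[.083,-.04,.014],Pf[1]-Rs@[-.042,-.04,.014],Pf[2]-Rs@[-.042,.04,.014]]; print(np.round(est,4))
so=np.mean(est,0); mouth=so+Rs@[.012,0,.074]; print('mouth',mouth)
u=Rs@[.7071,0,.7071]; ln=mouth+u*.109; print('lens pred',ln, 'grip',mouth+u*.034)
print('proj lens pred',proj(c,ln),proj(s,ln),L.mean(0),S)
for nm,(x0,y0,w,h) in dict(red=(240,170,45,45)).items(): pass
for nm,uv,zz in [('vial',(435/4+150,102/4+130),.058),('red',(445/4+150,255/4+130),.015),('roll',(271,285),.013)]:
    print(nm,plane(c,[uv],zz))
E
python3 m.py
```

```text
pad corners [[ 0.6008  0.1095]
 [ 0.6685 -0.1806]
 [ 0.456  -0.2275]
 [ 0.3894  0.0617]]
len 0.29789635825030203 0.2176102685652065
pad [ 0.52866478 -0.05926294  0.008     ] 0.22775720743434438 0.2197246238836348
yaw 0.22441029762154874 seat [ 0.56596581 -0.13280635  0.008     ]
crescent circle centre in seat frame [-0.00017437 -0.01103064] 0.042662857041409756 102
dish pts [[ 0.5261  0.0371]
 [ 0.5269 -0.0551]
 [ 0.5724 -0.0082]
 [ 0.4805 -0.0087]] ctr [ 0.52649676 -0.00875267  0.02      ]
dish in seat frame [-0.01087354  0.12972621  0.012     ]
lens (array([0.52892775, 0.33373514, 0.14815646]), np.float64(0.00107685029188517))
foot [[0.5317 0.2908]
 [0.4246 0.2351]
 [0.3885 0.3021]] 0.12069054547036016 0.07606202673478787
stand yaw 0.4793747146992945 0.4945962921864978
[[0.4396 0.2874 0.    ]
 [0.4431 0.2901 0.    ]
 [0.4443 0.2863 0.    ]]
mouth [0.45294299 0.29353945 0.074     ]
lens pred [0.52111168 0.32950354 0.1510739 ] grip [0.47420662 0.30475761 0.0980414 ]
proj lens pred [[192.61002355 217.01541073]] [[285.04395656 154.20989021]] [191.35 214.1 ] [[287.1  154.35]]
vial [[0.69668918 0.19004757 0.058     ]]
red [[0.59972479 0.18681458 0.015     ]]
roll [[0.35324471 0.154167   0.013     ]]
```

```bash
cat > go.py <<'E'
import sys,json
from h import *
from station import arm
def to(pos,Rt):
    s=arm.read_state(); R0=rot(s['tool_rot']); d=R0.T@(np.array(pos)-s['eef_pos']); rv=R.from_matrix(R0.T@Rt).as_rotvec()
    print('t',round(s['time'],2),'pos',np.round(s['eef_pos'],4),'rpy',np.round(s['tool_rot'],3),'F',np.round(s['ft_force'],1),'open',round(s['opening'],3),'q',np.round(s['q'],2))
    print('shift',np.round(d/.2,4),'turn',np.round(rv/np.pi,4),'rows',np.linalg.norm(d)/.0417,np.degrees(np.linalg.norm(rv))/7.16)
def rpy(r,p,y): return rot([r,p,y])
E
python3 -c "
from go import *
to([.505,.059,.218],rpy(-np.pi/2,0,-1.262))"
```

```text
t 0.15 pos [0.2463 0.6815 0.218 ] rpy [-1.572 -0.    -0.347] F [-0.8 -0.1  0.2] open 1.001 q [-1.3   0.6  -0.    1.6   0.    0.94 -0.08]
shift [ 2.2743  0.003  -2.4875] turn [3.000e-04 2.913e-01 2.000e-04] rows 16.165271626866645 7.323797931122123
```

```bash
python3 -m inch '[0.08,0.9,0,-0.99,0,0.1,0, 0.08,0.9,0,-0.99,0,0.1,0, 0.08,0.9,0,-0.99,0,0.1,0, 0.08,0.9,0,-0.99,0,0.1,0, 0.08,0.9,0,-0.99,0,0.1,0, 0.08,0.9,0,-0.99,0,0.1,0, 0.08,0.9,0,-0.99,0,0.1,0]'; python3 -c "
from go import *
to([.505,.059,.218],rpy(-np.pi/2,0,-1.262))"
```

```text
time: 0.73
eef_pos: [0.3505, 0.4286, 0.2187]
tool_rot: [-1.573, -0.002, -0.666]
ft_force: [1.2, 0.6, 0.3]
opening: 0.558
t 0.73 pos [0.3505 0.4286 0.2187] rpy [-1.573 -0.002 -0.666] F [1.2 0.6 0.3] open 0.558 q [-1.05  0.4   0.09  2.   -0.05  0.75 -0.03]
shift [ 1.7488  0.0086 -0.9764] turn [0.0004 0.1898 0.0008] rows 9.606353305592446 4.771970351187502
```

```bash
python3 -m inch '[0.08,1,0,-0.56,0,0.1,0, 0.08,1,0,-0.56,0,0.1,0, 0.08,1,0,-0.56,0,0.1,0, 0.08,1,0,-0.56,0,0.1,0, 0.08,1,0,-0.56,0,0.1,0, 0.08,1,0,-0.56,0,0.1,0, 0.08,1,0,-0.56,0,0.1,0]'; python3 -c "
from go import *
to([.505,.059,.218],rpy(-np.pi/2,0,-1.262))"
```

```text
time: 1.32
eef_pos: [0.4392, 0.2182, 0.2189]
tool_rot: [-1.571, -0.002, -0.982]
ft_force: [0.4, -0.5, -0.1]
opening: 0.539
t 1.32 pos [0.4392 0.2182 0.2189] rpy [-1.571 -0.002 -0.982] F [ 0.4 -0.5 -0.1] open 0.539 q [-0.73  0.32  0.2   2.13 -0.1   0.69  0.12]
shift [ 0.8446  0.0059 -0.1683] turn [-0.      0.0891  0.0005] rows 4.130728640836659 2.239668084754462
```

```bash
python3 -m inch '[0.08,0.845,0,-0.168,0,0.089,0, 0.08,0.845,0,-0.168,0,0.089,0, 0.08,0.845,0,-0.168,0,0.089,0, 0.08,0.845,0,-0.168,0,0.089,0, 0.08,0.845,0,-0.168,0,0.089,0, 0.08,0.845,0,-0.168,0,0.089,0]'; python3 -c "
from go import *
from station import viewer
to([.505,.059,.014],rpy(-np.pi/2,0,-1.262))
c=viewer.camera('wrist');pickle.dump(c,open('pics/w1.pkl','wb'));cv2.imwrite('pics/w1.png',c['frame'][:,:,::-1])
print(c['origin'],proj(c,[[.5265,-.0088,.02],[.566,-.133,.008]]))"
```

```text
time: 1.82
eef_pos: [0.5054, 0.0624, 0.2186]
tool_rot: [-1.571, -0.001, -1.259]
ft_force: [0.8, 0.0, 0.2]
opening: 0.541
t 1.82 pos [0.5054 0.0624 0.2186] rpy [-1.571e+00 -1.000e-03 -1.259e+00] F [0.8 0.  0.2] open 0.541 q [-0.46  0.35  0.3   2.1  -0.15  0.71  0.25]
shift [ 0.0148  1.0232 -0.0072] turn [-0.0001  0.0009  0.0002] rows 4.907897754573778 0.023253520215839957
[0.48435011 0.13079998 0.38513251] [[316.16014412 231.74090948]
 [315.9644906  323.48679076]]
```

View pics/w1.png

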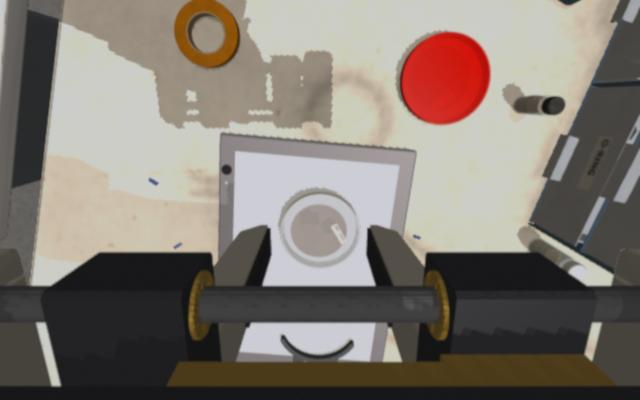

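The wrist view shows the dish at (319,227), predicted (316,232), and the crescent at (317,345). Both agree with my estimates to about 3 mm, so I'm lowering behind the dish.

```bash
python3 -m inch '[0.08,0,0.5,0,0,0,0, 0.08,0,0.97,0,0,0,0, 0.08,0,0.97,0,0,0,0, 0.08,0,0.97,0,0,0,0, 0.08,0,0.97,0,0,0,0, 0.08,0,0.97,0,0,0,0, 0.08,0,0.97,0,0,0,0, 0.08,0,0.97,0,0,0,0]'; python3 -c "
from go import *
to([.505,.059,.014],rpy(-np.pi/2,0,-1.262))"
```

```text
time: 2.53
eef_pos: [0.5048, 0.0658, 0.0258]
tool_rot: [-1.57, 0.0, -1.253]
ft_force: [0.4, 0.1, 1.5]
opening: 0.54
t 2.53 pos [0.5048 0.0658 0.0258] rpy [-1.57   0.    -1.253] F [0.4 0.1 1.5] open 0.54 q [-0.32  0.67  0.12  2.24 -0.3   0.25  0.38]
shift [ 0.0329  0.0589 -0.0097] turn [-0.0002  0.0028 -0.0001] rows 0.32684591788501643 0.07124563962141177
```

```bash
python3 -m inch '[0.08,0.033,0.058,-0.01,0,0.003,0, 0.08,0.033,0.058,-0.01,0,0.003,0, 0.08,0.033,0.058,-0.01,0,0.003,0]'; python3 -c "
from go import *
from station import viewer
to([.505,.059,.014],rpy(-np.pi/2,0,-1.262))
to([.552,-.0889,.014],rpy(-np.pi/2,0,-1.262))
"
```

```text
time: 2.78
eef_pos: [0.5054, 0.0581, 0.0148]
tool_rot: [-1.569, -0.0, -1.264]
ft_force: [-0.3, 0.1, 0.9]
opening: 0.543
t 2.78 pos [0.5054 0.0581 0.0148] rpy [-1.569 -0.    -1.264] F [-0.3  0.1  0.9] open 0.543 q [-0.3   0.69  0.1   2.24 -0.31  0.22  0.39]
shift [-0.005   0.0038 -0.0005] turn [-0.0007 -0.0006  0.    ] rows 0.030062258239347873 0.023293073325069465
t 2.78 pos [0.5054 0.0581 0.0148] rpy [-1.569 -0.    -1.264] F [-0.3  0.1  0.9] open 0.543 q [-0.3   0.69  0.1   2.24 -0.31  0.22  0.39]
shift [7.71e-01 3.90e-03 2.00e-04] turn [-0.0007 -0.0006  0.    ] rows 3.6977123923706 0.023293073325069465
```

```bash
python3 -m inch '[0.08,0.05,0,0,0,0,0, 0.08,0.1,0,0,0,0,0, 0.08,0.14,0,0,0,0,0, 0.08,0.18,0,0,0,0,0, 0.08,0.22,0,0,0,0,0, 0.08,0.26,0,0,0,0,0, 0.08,0.3,0,0,0,0,0, 0.08,0.34,0,0,0,0,0, 0.08,0.38,0,0,0,0,0, 0.08,0.42,0,0,0,0,0, 0.08,0.46,0,0,0,0,0, 0.08,0.5,0,0,0,0,0, 0.08,0.54,0,0,0,0,0, 0.08,0.57,0,0,0,0,0, 0.08,0.6,0,0,0,0,0, 0.08,0.63,0,0,0,0,0, 0.08,0.66,0,0,0,0,0, 0.08,0.68,0,0,0,0,0, 0.08,0.7,0,0,0,0,0, 0.08,0.7,0,0,0,0,0]'; python3 -c "
from go import *
from station import viewer
to([.552,-.0889,.014],rpy(-np.pi/2,0,-1.262))
c=viewer.camera('top');pickle.dump(c,open('pics/t2.pkl','wb'));zoom(c,280,160,145,120,5,'pics/t2.png')
c=viewer.camera('side');pickle.dump(c,open('pics/s2.pkl','wb'));zoom(c,250,190,160,110,5,'pics/s2.png')"
```

```text
time: 4.45
eef_pos: [0.5472, -0.0767, 0.0131]
tool_rot: [-1.571, -0.0, -1.265]
ft_force: [-0.6, 0.1, -0.2]
opening: 0.541
t 4.45 pos [ 0.5472 -0.0767  0.0131] rpy [-1.571 -0.    -1.265] F [-0.6  0.1 -0.2] open 0.541 q [-0.03  0.71  0.09  2.14 -0.21  0.3   0.55]
shift [ 0.0653 -0.0045  0.0043] turn [-0.0001 -0.0009  0.0001] rows 0.31451746212119513 0.023497967633854686
```

View pics/t2.png

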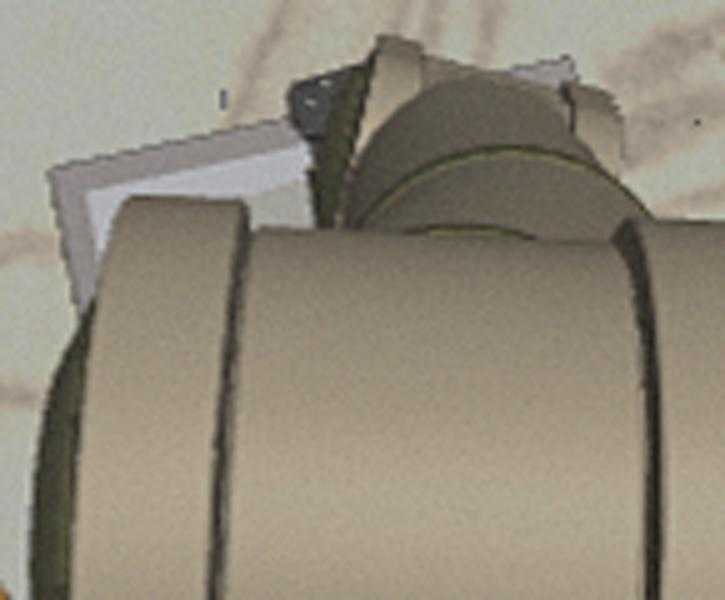

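View pics/s2.png

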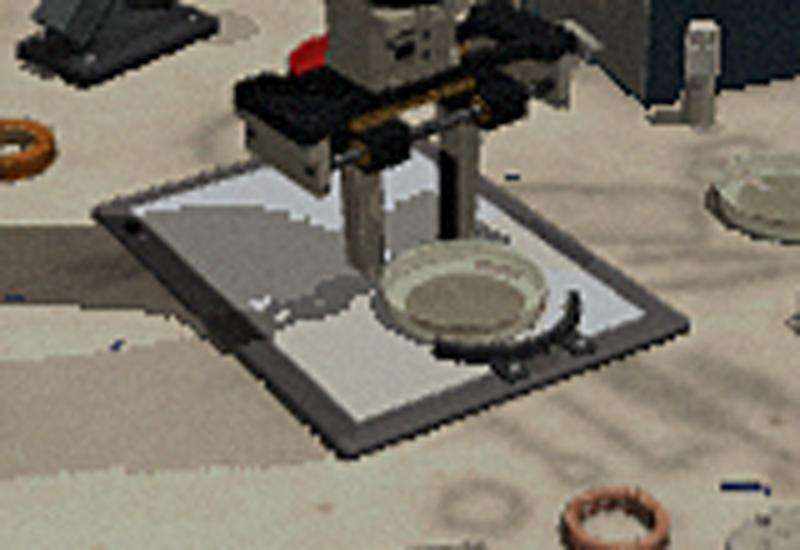

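The side view shows the dish centred at (465,290) in the zoom, between the fingers and just short of the crescent. I'll keep pushing slowly and watch the force.

```bash
python3 -m inch '[0.08,0.01,0,0,0,0,0, 0.08,0.02,0,0,0,0,0, 0.08,0.03,0,0,0,0,0, 0.08,0.04,0,0,0,0,0, 0.08,0.05,0,0,0,0,0, 0.08,0.05,0,0,0,0,0]'; python3 -m inch '[0.08,0.01,0,0,0,0,0, 0.08,0.015,0,0,0,0,0, 0.08,0.015,0,0,0,0,0]'
```

```text
time: 5.05
eef_pos: [0.5501, -0.0859, 0.0131]
tool_rot: [-1.571, -0.0, -1.265]
ft_force: [0.9, 0.7, 0.8]
opening: 0.541
time: 5.3
eef_pos: [0.5514, -0.0879, 0.0131]
tool_rot: [-1.57, 0.0, -1.264]
ft_force: [0.5, 2.5, 0.2]
opening: 0.541
```

```bash
python3 -m inch '[0.08,0.01,0,0,0,0,0, 0.08,0.01,0,0,0,0,0, 0.08,0.01,0,0,0,0,0]';  python3 -c "
from go import *
from station import viewer
to([.552,-.0889,.014],rpy(-np.pi/2,0,-1.262))
c=viewer.camera('side');pickle.dump(c,open('pics/s3.pkl','wb'));zoom(c,310,220,80,60,10,'pics/s3.png')"
```

```text
time: 5.55
eef_pos: [0.5523, -0.089, 0.0131]
tool_rot: [-1.569, 0.001, -1.263]
ft_force: [2.2, 4.8, -1.0]
opening: 0.544
t 5.55 pos [ 0.5523 -0.089   0.0131] rpy [-1.569e+00  1.000e-03 -1.263e+00] F [ 2.2  4.8 -1. ] open 0.544 q [-0.    0.71  0.09  2.13 -0.2   0.31  0.57]
shift [-0.0009 -0.0043 -0.0011] turn [-0.0004 -0.0002 -0.0002] rows 0.02163231832816669 0.013192537721007326
```

View pics/s3.png

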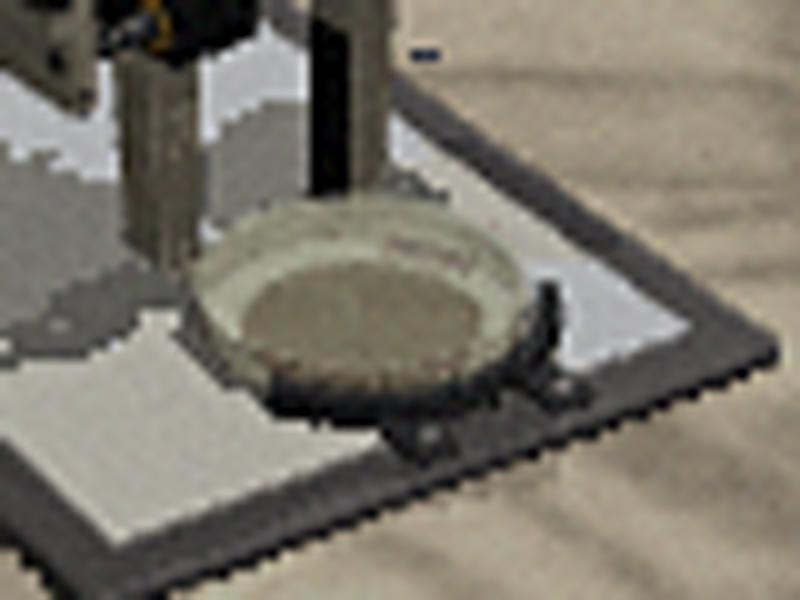

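The dish rim lies against the crescent all round, about (270–560, 290–420) in the zoom. The force is rising to 5 N exactly where contact was expected. One small extra nudge, then back off and lift.

```bash
python3 -m inch '[0.08,0.01,0,0,0,0,0, 0.08,0.01,0,0,0,0,0, 0.08,0.01,0,0,0,0,0]'; python3 -m inch '[0.08,-0.05,0,0,0,0,0, 0.08,-0.15,0,0,0,0,0, 0.08,-0.25,-0.1,0,0,0,0, 0.08,-0.25,-0.4,0,0,0,0, 0.08,-0.3,-0.7,0,0,0,0, 0.08,-0.4,-1,0,0,0,0, 0.08,-0.6,-1,0,0,0,0, 0.08,-0.8,-1,0,0,0,0, 0.08,-1,-1,0,0,0,0, 0.08,-1,-1,0,0,0,0, 0.08,-1,-1,0,0,0,0]'; python3 -c "
from go import *
to([.42,.28,.22],rpy(-np.pi/2,0,-1.1))"
```

```text
time: 5.85
eef_pos: [0.5531, -0.09, 0.0131]
tool_rot: [-1.569, 0.001, -1.262]
ft_force: [2.8, 8.3, -0.0]
opening: 0.543
time: 6.77
eef_pos: [0.4899, 0.104, 0.2139]
tool_rot: [-1.57, 0.002, -1.257]
ft_force: [-0.3, -0.3, 0.5]
opening: 0.54
t 6.77 pos [0.4899 0.104  0.2139] rpy [-1.57   0.002 -1.257] F [-0.3 -0.3  0.5] open 0.54 q [-0.51  0.34  0.25  2.12 -0.13  0.69  0.14]
shift [-0.9447 -0.0287 -0.0611] turn [-0.0004 -0.0501 -0.0006] rows 4.54268171501826 1.2595818444873408
```

```bash
python3 -c "
from go import *
from station import viewer
c=viewer.camera('top');pickle.dump(c,open('pics/t4.pkl','wb'));zoom(c,280,160,145,120,5,'pics/t4.png')
def Rg(psi,t):
    y=np.array([np.sin(t)*np.cos(psi),np.sin(t)*np.sin(psi),-np.cos(t)]);z=np.array([-np.sin(psi),np.cos(psi),0]);return np.c_[np.cross(y,z),y,z]
to([.417,.274,.20],Rg(.487,0.4))
to([.417,.274,.168],Rg(.487,np.pi/4))
"
```

```text
t 6.82 pos [0.4906 0.1013 0.2134] rpy [-1.570e+00  1.000e-03 -1.259e+00] F [ 0.4  0.3 -0.9] open 0.539 q [-0.5   0.35  0.25  2.12 -0.13  0.69  0.14]
shift [-0.9349  0.0678 -0.0857] turn [ 0.1107 -0.5476 -0.0931] rows 4.514370052857566 14.239633215583812
t 6.82 pos [0.4906 0.1013 0.2134] rpy [-1.570e+00  1.000e-03 -1.259e+00] F [ 0.4  0.3 -0.9] open 0.539 q [-0.5   0.35  0.25  2.12 -0.13  0.69  0.14]
shift [-0.9348  0.2278 -0.0858] turn [ 0.2167 -0.524  -0.1819] rows 4.632823926288575 14.970060079149102
```

View pics/t4.png

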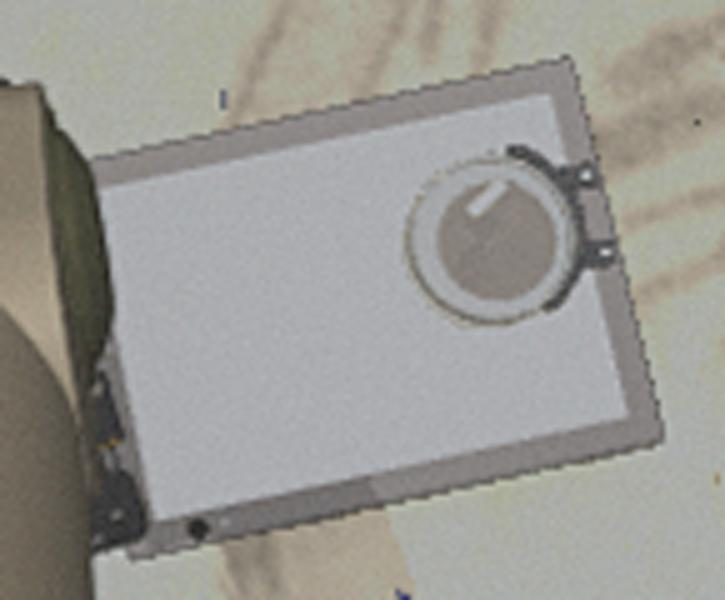

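The dish sits against the crescent, centred at (493,239) in the zoom, with no gap. Next, turn and tilt towards the magnifier.

```bash
python3 -c "
from h import *
c=load('t4'); print(plane(c,[np.array([493,239])/5+[280,160]-.4],.02))"
python3 -m inch '[0.2,-0.3,0,-0.03,0.03,-0.15,-0.02, 0.2,-0.6,0,-0.05,0.05,-0.25,-0.04, 0.2,-0.93,0,-0.08,0.11,-0.548,-0.093, 0.2,-0.93,0.06,-0.086,0.11,-0.548,-0.093, 0.2,-0.93,0.06,-0.086,0.11,-0.548,-0.093, 0.2,-0.93,0.06,-0.086,0.11,-0.548,-0.093, 0.2,-0.93,0.06,-0.086,0.11,-0.548,-0.093, 0.2,-0.93,0.06,-0.086,0.11,-0.548,-0.093, 0.2,-0.93,0.06,-0.086,0.11,-0.548,-0.093, 0.2,-0.93,0.06,-0.086,0.11,-0.548,-0.093, 0.2,-0.93,0.06,-0.086,0.11,-0.548,-0.093, 0.2,-0.93,0.06,-0.086,0.11,-0.548,-0.093, 0.2,-0.93,0.06,-0.086,0.11,-0.548,-0.093, 0.2,-0.93,0.06,-0.086,0.11,-0.548,-0.093, 0.2,-0.93,0.06,-0.086,0.11,-0.548,-0.093, 0.2,-0.93,0.06,-0.086,0.11,-0.548,-0.093, 0.2,-0.93,0.06,-0.086,0.11,-0.548,-0.093, 0.2,-0.93,0.06,-0.086,0.11,-0.548,-0.093]'
cat >> go.py <<'E'
def Rg(psi,t):
    y=np.array([np.sin(t)*np.cos(psi),np.sin(t)*np.sin(psi),-np.cos(t)]);z=np.array([-np.sin(psi),np.cos(psi),0]);return np.c_[np.cross(y,z),y,z]
E
python3 -c "
from go import *
from station import viewer
to([.417,.274,.168],Rg(.487,np.pi/4))
c=viewer.camera('wrist');pickle.dump(c,open('pics/w5.pkl','wb'));cv2.imwrite('pics/w5.png',c['frame'][:,:,::-1])
print(proj(c,[[.482,.309,.095],[.529,.3337,.148]]))"
```

```text
[[ 0.56421631 -0.13378055  0.02      ]]
time: 8.32
eef_pos: [0.4197, 0.2701, 0.2009]
tool_rot: [-1.573, -0.397, 0.481]
ft_force: [0.7, 0.5, 0.1]
opening: 0.603
t 8.32 pos [0.4197 0.2701 0.2009] rpy [-1.573 -0.397  0.481] F [0.7 0.5 0.1] open 0.603 q [-0.83  0.26  0.09  2.42  0.81  0.11  0.51]
shift [-0.0664  0.1506  0.0239] turn [ 0.0017 -0.0016 -0.1235] rows 0.797764299568473 3.105521455502345
[[324.87076248 211.43829944]
 [325.25216558 297.14402365]]
```

View pics/w5.png

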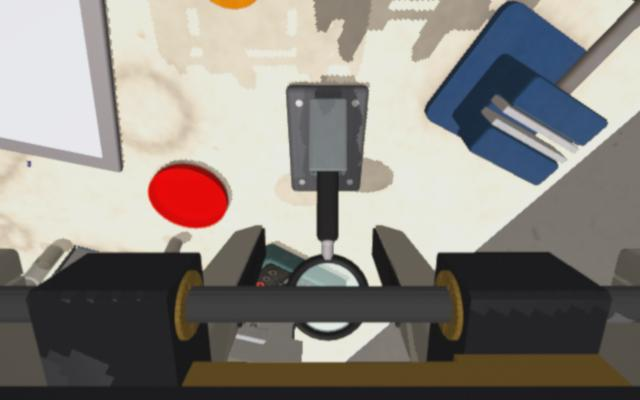

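The wrist view shows the magnifier with its handle from (327,170) to (327,240) and the lens at (330,297). The handle lines up with the image columns, so the yaw is right. Joint 6 is at its lower limit, so I'm testing whether a 45° tilt is still possible.

```bash
python3 -m inch '[0.2,0,0,0,0,0,-0.04, 0.2,0,0,0,0,0,-0.08, 0.2,0,0,0,0,0,-0.12, 0.2,0,0,0,0,0,-0.12, 0.2,0,0,0,0,0,-0.12, 0.2,0,0,0,0,0,-0.12]';python3 -c "
from go import *
to([.417,.274,.168],Rg(.487,np.pi/4))"
```

```text
time: 8.87
eef_pos: [0.4195, 0.2524, 0.1951]
tool_rot: [-1.656, -0.492, 0.492]
ft_force: [-0.1, -1.5, 0.3]
opening: 0.599
t 8.87 pos [0.4195 0.2524 0.1951] rpy [-1.656 -0.492  0.492] F [-0.1 -1.5  0.3] open 0.599 q [-0.75  0.27 -0.09  2.51  1.85  0.28 -0.59]
shift [-0.0287  0.1294  0.1126] turn [ 0.0261  0.0053 -0.0934] rows 0.8342677533122164 2.4414185481114217
```

```bash
python3 -m inch '[0.2,-0.028,0.03,0.1,0.026,0.005,-0.03, 0.2,-0.028,0.03,0.1,0.026,0.005,-0.06, 0.2,-0.028,0.03,0.11,0.026,0.005,-0.093, 0.2,-0.028,0.03,0.11,0.026,0.005,-0.093, 0.2,-0.028,0.03,0.11,0.026,0.005,-0.093, 0.2,-0.028,0.03,0.11,0.026,0.005,-0.093]';python3 -c "
from go import *
from station import viewer
to([.417,.274,.168],Rg(.487,np.pi/4))
c=viewer.camera('wrist');pickle.dump(c,open('pics/w6.pkl','wb'));cv2.imwrite('pics/w6.png',c['frame'][:,:,::-1])
print(proj(c,[[.482,.309,.095],[.529,.3337,.148]]))"
```

```text
time: 9.37
eef_pos: [0.4126, 0.2744, 0.1775]
tool_rot: [-1.669, -0.592, 0.549]
ft_force: [-0.3, 0.1, -0.8]
opening: 0.601
t 9.37 pos [0.4126 0.2744 0.1775] rpy [-1.669 -0.592  0.549] F [-0.3  0.1 -0.8] open 0.601 q [-0.08  0.55 -1.15  2.55  1.82  0.88 -0.62]
shift [-0.012   0.0504 -0.0085] turn [ 0.0184  0.0183 -0.0606] rows 0.25190665371087567 1.65866016212835
[[323.29508355 207.34679731]
 [317.66364683 292.76783721]]
```

View pics/w6.png

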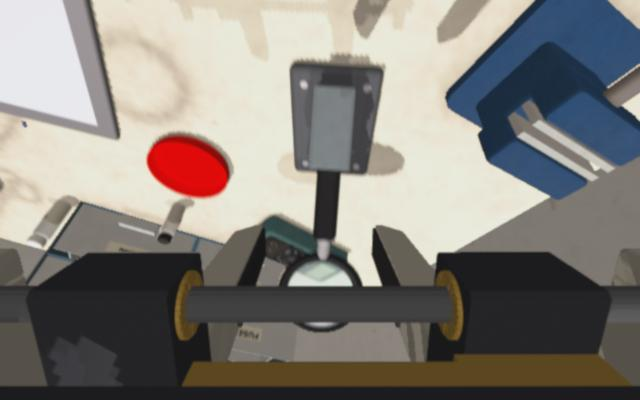

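```bash
cat > kin.py <<'E'
from h import *
from scipy.optimize import least_squares
import itertools
D=[([-1.301,.599,-.003,1.599,.002,.943,-.08],[.2463,.6815,.218],[-1.572,0,-.347]),
([-1.05,.4,.09,2.,-.05,.75,-.03],[.3505,.4286,.2187],[-1.573,-.002,-.666]),
([-.73,.32,.2,2.13,-.1,.69,.12],[.4392,.2182,.2189],[-1.571,-.002,-.982]),
([-.46,.35,.3,2.1,-.15,.71,.25],[.5054,.0624,.2186],[-1.571,-.001,-1.259]),
([-.32,.67,.12,2.24,-.3,.25,.38],[.5048,.0658,.0258],[-1.57,0,-1.253]),
([-.03,.71,.09,2.14,-.21,.3,.55],[.5472,-.0767,.0131],[-1.571,0,-1.265]),
([-.51,.34,.25,2.12,-.13,.69,.14],[.4899,.104,.2139],[-1.57,.002,-1.257]),
([-.83,.26,.09,2.42,.81,.11,.51],[.4197,.2701,.2009],[-1.573,-.397,.481]),
([-.75,.27,-.09,2.51,1.85,.28,-.59],[.4195,.2524,.1951],[-1.656,-.492,.492]),
([-.08,.55,-1.15,2.55,1.82,.88,-.62],[.4126,.2744,.1775],[-1.669,-.592,.549])]
ex=lambda a,t: R.from_euler(a,t).as_matrix()
def fk(q,p,s):
    # p: h, L1,(x,y) off at elbow, L2, L3, y offs
    Rm=ex('z',s[0]*q[0]+p[0]);t=np.array([0,0,p[1]])
    for i,(ax,sg) in enumerate([('y',1),('z',s[1]),('y',1),('z',s[2]),('y',1)]):
        Rm=Rm@ex(ax,sg*q[i+1]); 
        t=t+Rm@p[2+3*i:5+3*i]
    Rm=Rm@ex('z',s[3]*q[6]+p[17])@ex('x',np.pi/2*-1)@ex('y',0)
    return t,Rm
E
cat > kfit.py <<'E'
from kin import *
best=None
for s in itertools.product([1,-1],repeat=4):
    def f(p):
        o=[]
        for q,x,r in D:
            t,Rm=fk(q,p,s); Rt=rot(r)
            # tool y == approach = local z
            o+=list((t-x)*10); o+=list((Rm[:,:]-Rt).ravel())
        o+=list(0.01*p[2:17]); return np.array(o)
    for c in (0,np.pi/2,np.pi,-np.pi/2):
        p0=np.zeros(18);p0[1]=.35;p0[4]=.2;p0[7]=.2;p0[10]=.2;p0[13]=.2;p0[16]=.2;p0[17]=c
        # approach axis is local +z -> map: tool y = local z
        r=least_squares(f,p0)
        if best is None or r.cost<best[0]: best=(r.cost,s,r.x); print(r.cost,s,c)
print(np.round(best[2],3))
pickle.dump(best,open('kin.pkl','wb'))
for q,x,r in D:
    t,Rm=fk(q,best[2],best[1]); print(np.round(t-x,4),R.from_matrix(Rm.T@rot(r)).magnitude().round(3))
E
sed -i "s/@ex('x',np.pi\/2\*-1)@ex('y',0)/@ex('x',np.pi\/2)/" kin.py
python3 kfit.py
```

```text
36.669951751722266 (1, 1, 1, 1) 0
35.74986629839421 (1, 1, 1, -1) 0
35.74986614907902 (1, 1, 1, -1) 1.5707963267948966
19.466064658200942 (1, 1, -1, 1) 0
19.466064655040345 (1, 1, -1, 1) 1.5707963267948966
19.46606464342343 (1, 1, -1, 1) 3.141592653589793
11.845087334835194 (-1, 1, 1, 1) 0
11.8450873013298 (-1, 1, 1, 1) 1.5707963267948966
6.8039827031462305 (-1, 1, 1, -1) 0
6.80398270115314 (-1, 1, 1, -1) 1.5707963267948966
5.826860709918875 (-1, 1, -1, 1) 0
5.826860704166592 (-1, 1, -1, 1) 3.141592653589793
4.011266243275318 (-1, 1, -1, -1) 0
4.011266243116637 (-1, 1, -1, -1) 3.141592653589793
0.004252731821248927 (-1, -1, -1, -1) 0
0.0042527318212377445 (-1, -1, -1, -1) -1.5707963267948966
[-1.000e-03  2.710e-01 -1.000e-03 -3.400e-02  3.250e-01 -4.000e-03
 -1.000e-02  3.250e-01 -6.000e-03 -1.000e-02  2.210e-01  4.000e-03
 -1.000e-03  2.210e-01 -2.000e-03 -1.000e-03  3.340e-01 -1.573e+00]Traceback (most recent call last):
  File "kfit.py", line 19, in <module>
    t,Rm=fk(q,best[2],best[1]); print(np.round(t-x,4),R.from_matrix(Rm.T@rot(r)).magnitude().round(3))
                                                      ^^^^^^^^^^^^^^^^^^^^^^^^^^^^^^^^^^^^^^^^^^^^
AttributeError: 'float' object has no attribute 'round'
```

```bash
cat > lens.py <<'E'
from go import *
cs=[('top0',(191.35,214.1)),('side0',(287.1,154.35)),('w5',(330,296.5)),('w6',(320,294))]
def multi(obs):
    A=np.zeros((3,3));b=np.zeros(3)
    for n,uv in obs:
        o,d=ray(load(n),[uv]);d=d[0]/np.linalg.norm(d[0]);M=np.eye(3)-np.outer(d,d);A+=M;b+=M@o
    return np.linalg.solve(A,b)
L=multi(cs);print('lens',L,[ (proj(load(n),L)[0]-uv).round(1) for n,uv in cs])
# handle axis point at sleeve mouth seen in w5,w6: intersect vertical mid
for n,uv in [('w5',(327,205)),('w6',(326,205))]:
    c=load(n); print(n,'depth pt on handle',deproj(c,[uv]), 'lens',deproj(c,[(cs[2] if n=='w5' else cs[3])[1]]))
for psi in (.46,.487,.51):
    u=np.array([np.cos(psi),np.sin(psi),1])*.7071
    for n in('w5','w6'): print(psi,n,proj(load(n),[L-u*.05,L-.075*u,L-.105*u]).round(1).tolist())
E
python3 lens.py; python3 -c "
from h import *
zoom(load('w5'),280,150,100,200,4,'pics/w5z.png')" ; python3 -c "
from h import *
zoom(load('w6'),270,150,120,150,5,'pics/w6z.png')"
```

```text
lens [0.52875892 0.33590989 0.14744797] [array([-0.7, -0.1]), array([-0.3,  0. ]), array([-2.4,  0.7]), array([ 0.1, -1.2])]
w5 depth pt on handle [[0.47159456 0.30546639 0.09889137]] lens [[0.360168   0.24181885 0.28222563]]
w6 depth pt on handle [[0.47362168 0.30723209 0.09881653]] lens [[0.34007397 0.2414002  0.24296881]]
0.46 w5 [[328.2, 239.6], [328.5, 211.7], [328.9, 179.0]]
0.46 w6 [[324.8, 236.4], [327.2, 207.7], [330.1, 172.8]]
0.487 w5 [[327.2, 239.6], [327.0, 211.7], [326.7, 179.0]]
0.487 w6 [[323.7, 236.3], [325.5, 207.6], [327.8, 172.6]]
0.51 w5 [[326.3, 239.6], [325.6, 211.8], [324.8, 179.0]]
0.51 w6 [[322.7, 236.3], [324.1, 207.5], [325.8, 172.5]]
```

View pics/w6z.png

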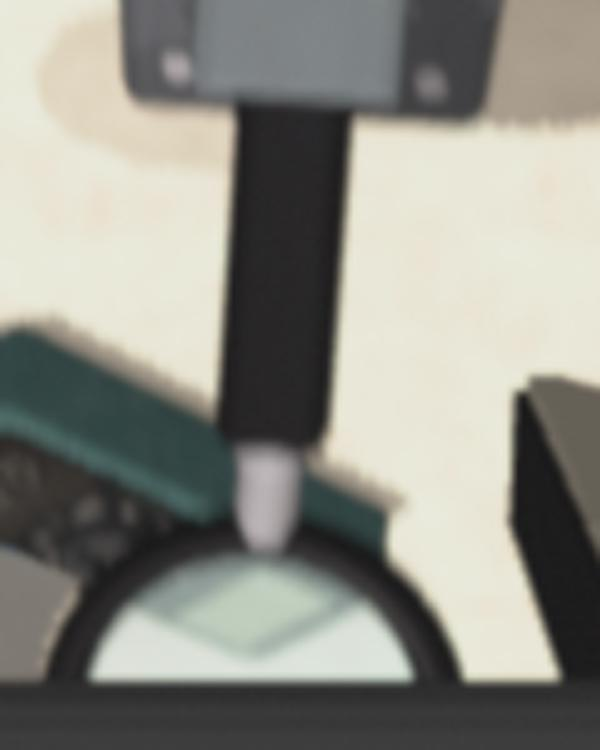

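```bash
cat > ik.py <<'E'
from kin import *
from go import Rg
_,S,P=pickle.load(open('kin.pkl','rb'))
lo=np.array([-2.57,-.35,-1.29,.11,-1.05,.11,-2.63])+.03;hi=np.array([2.57,1.97,1.29,2.56,4.19,1.86,2.63])-.03
def ik(pos,Rt,q0,n=1,seed=0):
    f=lambda q:(lambda t,Rm:np.r_[(t-pos)*10,R.from_matrix(Rm.T@Rt).as_rotvec()*2,.003*(q-q0)])(*fk(q,P,S))
    return least_squares(f,np.clip(q0,lo+1e-3,hi-1e-3),bounds=(lo,hi))
grip=np.array([.4816,.3116,.0944])
if __name__=='__main__':
    rng=np.random.default_rng(0)
    for back in (0,.1):
      for t in (0,.2,.3,.4,.5,.6,.785):
        Rt=Rg(.475,t); pos=grip+(.017-back)*Rt[:,1]
        sols=[]
        for k in range(40):
            q0=lo+(hi-lo)*rng.random(7) if k else np.array([-.08,.55,-1.15,2.52,1.82,.88,-.62])
            r=ik(pos,Rt,q0)
            e=np.linalg.norm(r.fun[:3])/10; a=np.linalg.norm(r.fun[3:6])/2
            if e<.003 and a<.02: sols.append(r.x.round(2))
        sols.sort(key=lambda q:abs(q[2]))
        print(back,t,len(sols)); [print('   ',x) for x in sols[:3]]
E
python3 ik.py
```

```text
0 0 25
    [-0.8   0.62  0.2   2.07 -0.25  0.47  1.63]
    [-0.82  0.62  0.21  2.07 -0.28  0.47  1.65]
    [-0.82  0.62  0.21  2.07 -0.28  0.47  1.65]
0 0.2 22
    [-0.67  0.58 -0.05  2.21  0.42  0.17  0.93]
    [-0.53  0.59 -0.24  2.2   0.82  0.24  0.53]
    [-0.87  0.59  0.26  2.22 -0.62  0.18  1.97]
0 0.3 24
    [-0.62  0.58 -0.13  2.28  1.64  0.14 -0.29]
    [-0.62  0.58 -0.13  2.28  1.64  0.14 -0.29]
    [-0.62  0.58 -0.13  2.28  1.64  0.14 -0.29]
0 0.4 26
    [-0.71  0.58 -0.01  2.36  2.67  0.21 -1.33]
    [-0.7   0.58 -0.03  2.36  2.62  0.22 -1.29]
    [-0.68  0.58 -0.06  2.36  2.55  0.23 -1.21]
0 0.5 31
    [-0.69  0.6  -0.06  2.43  2.73  0.4  -1.41]
    [-0.61  0.6  -0.18  2.42  2.58  0.43 -1.26]
    [-0.6   0.6  -0.19  2.42  2.57  0.43 -1.24]
0 0.6 22
    [-0.75  0.63  0.    2.5   2.87  0.59 -1.57]
    [-0.83  0.64  0.12  2.51  2.98  0.59 -1.69]
    [-0.9   0.65  0.22  2.51  3.1   0.59 -1.81]
0 0.785 0
0.1 0 28
    [-0.81  0.48  0.2   2.   -0.15  0.68  1.52]
    [-0.49  0.48 -0.26  1.98  0.18  0.7   1.18]
    [-0.41  0.5  -0.38  1.97  0.27  0.72  1.09]
0.1 0.2 26
    [-0.74  0.4   0.05  2.18  0.07  0.38  1.28]
    [-0.75  0.4   0.06  2.18  0.05  0.37  1.3 ]
    [-0.79  0.4   0.11  2.18 -0.    0.37  1.36]
0.1 0.3 28
    [-0.71  0.37 -0.02  2.27  0.38  0.22  0.96]
    [-0.82  0.37  0.12  2.27  0.13  0.21  1.21]
    [-0.84  0.38  0.15  2.27  0.06  0.2   1.28]
0.1 0.4 26
    [-0.69  0.36 -0.08  2.37  1.39  0.14 -0.08]
    [-0.69  0.36 -0.08  2.37  1.39  0.14 -0.08]
    [-0.69  0.36 -0.08  2.37  1.39  0.14 -0.08]
0.1 0.5 30
    [-0.76  0.37 -0.02  2.47  2.45  0.23 -1.15]
    [-0.8   0.37  0.04  2.47  2.54  0.22 -1.24]
    [-0.68  0.37 -0.13  2.46  2.3   0.26 -1.  ]
0.1 0.6 27
    [-0.31  0.46 -0.67  2.53  2.17  0.6  -0.92]
    [-0.31  0.46 -0.67  2.53  2.18  0.6  -0.92]
    [-0.31  0.46 -0.67  2.53  2.18  0.6  -0.92]
0.1 0.785 0
```

```bash
python3 - <<'E'
from ik import *
q=np.array([-.8,.5,.2,2.05,-.2,.6,1.55])
def show(n,pos,Rt):
    global q
    r=ik(pos,Rt,q); print(n,np.round(pos,3),r.x.round(2),'err',np.linalg.norm(r.fun[:3])/10,np.linalg.norm(r.fun[3:6])/2); q=r.x
u=np.array([np.cos(.475),np.sin(.475),1])*.7071
for t in (.1,.2):
    q=np.array([-.8,.5,.2,2.05,-.2,.6,1.55]); Rt=Rg(.475,t)
    show('stand',grip-.1*Rt[:,1],Rt)
    show('grip',grip+.017*Rt[:,1],Rt)
    show('out',grip+.017*Rt[:,1]+.09*u,Rt)
    q2=q.copy()
    for psi in (-.4,-.23,0,.2,.475):
        q=q2.copy()
        for f in (.25,.5,.75,1):
            ps=.475+f*(psi-.475); T=Rg(ps,t-f*.785); d=np.array([np.cos(psi),np.sin(psi),0])
            g0=grip+.09*u; g1=np.array([.565,-.133,.125])-.075*d
            g=g0+f*(g1-g0); r=ik(g+.017*T[:,1],T,q); q=r.x
        print(t,psi,q.round(2),'err',np.linalg.norm(r.fun[:3])/10)
from go import to
to(grip-.1*Rg(.475,.1)[:,1],Rg(.475,.1))
E
```

```text
stand [0.473 0.307 0.194] [-0.86  0.41  0.24  2.08 -0.14  0.57  1.51] err 3.1564914140736414e-08 5.853552174502605e-07
grip [0.483 0.312 0.077] [-0.78  0.6   0.14  2.14 -0.19  0.31  1.55] err 1.0590389069800414e-07 1.2525436900267495e-06
out [0.54  0.341 0.141] [-0.78  0.56  0.18  1.96 -0.16  0.54  1.54] err 8.61320778196475e-08 1.0769146440582386e-06
0.1 -0.4 [-0.02  0.81  0.34  1.78 -0.31  1.3   1.67] err 7.465582809328367e-08
0.1 -0.23 [-0.05  0.81  0.34  1.78 -0.22  1.29  1.75] err 7.617896196288546e-08
0.1 0 [-0.1   0.81  0.34  1.79 -0.1   1.26  1.87] err 7.380667546438791e-08
0.1 0.2 [-0.13  0.8   0.34  1.81  0.    1.21  1.96] err 6.778462703446683e-08
0.1 0.475 [-0.18  0.79  0.34  1.85  0.15  1.12  2.07] err 5.442401256040666e-08
stand [0.464 0.303 0.192] [-0.9   0.37  0.26  2.18 -0.14  0.41  1.5 ] err 7.424926498611779e-08 1.359857235143792e-06
grip [0.485 0.313 0.078] [-0.78  0.58  0.12  2.21 -0.17  0.15  1.52] err 1.1979181023069516e-07 1.5230873382330023e-06
out [0.541 0.342 0.141] [-0.79  0.53  0.17  2.03 -0.14  0.39  1.52] err 8.964267559149284e-08 1.1419953534596443e-06
0.2 -0.4 [-0.03  0.76  0.33  1.84 -0.31  1.19  1.66] err 7.582517053158749e-08
0.2 -0.23 [-0.05  0.76  0.32  1.84 -0.22  1.18  1.74] err 7.744629363011764e-08
0.2 0 [-0.08  0.75  0.32  1.84 -0.1   1.15  1.86] err 7.553504374934369e-08
0.2 0.2 [-0.11  0.75  0.31  1.86 -0.    1.11  1.95] err 7.025806009217929e-08
0.2 0.475 [-0.15  0.74  0.31  1.89  0.14  1.03  2.08] err 5.7875501322628224e-08
t 9.42 pos [0.4121 0.2759 0.1792] rpy [-1.663 -0.597  0.549] F [ 1.  -1.  -1.7] open 0.605 q [-0.07  0.55 -1.17  2.55  1.82  0.89 -0.63]
shift [ 0.3225  0.1322 -0.0132] turn [0.0205 0.015  0.1592] rows 1.672659215660108 4.051937587971897
```

```bash
python3 -m inch '[0.2,0.1,-0.2,0,0,0,0.04, 0.2,0.2,-0.3,0,0.01,0.01,0.08, 0.2,0.25,-0.3,0,0.02,0.015,0.12, 0.2,0.3,-0.3,0,0.02,0.015,0.16, 0.2,0.3,-0.3,0,0.02,0.015,0.16, 0.2,0.3,-0.3,0,0.02,0.015,0.16, 0.2,0.3,-0.3,0,0.02,0.015,0.16, 0.2,0.3,-0.3,0,0.02,0.015,0.16]';python3 -c "
from go import *
from ik import grip
to(grip-.1*Rg(.475,.1)[:,1],Rg(.475,.1))"
```

```text
time: 10.08
eef_pos: [0.4278, 0.289, 0.2613]
tool_rot: [-1.573, -0.089, 0.466]
ft_force: [1.6, -0.1, -0.1]
opening: 0.599
t 10.08 pos [0.4278 0.289  0.2613] rpy [-1.573 -0.089  0.466] F [ 1.6 -0.1 -0.1] open 0.599 q [ 0.14  0.5  -1.21  2.04  0.65  0.94  0.63]
shift [ 0.2102  0.3571 -0.0199] turn [ 0.0008 -0.003  -0.0035] rows 1.9897273223158554 0.11673545743675
```

```bash
python3 - <<'E'
from ik import *
q=np.array([.14,.5,-1.21,2.04,.65,.94,.63])
def show(n,pos,Rt):
    global q
    r=ik(pos,Rt,q); print(n,np.round(pos,3),r.x.round(2),'err',np.linalg.norm(r.fun[:3])/10,np.linalg.norm(r.fun[3:6])/2); q=r.x
u=np.array([np.cos(.475),np.sin(.475),1])*.7071
t=.1;Rt=Rg(.475,t)
for d in (.1,.05,0,-.017): show('st',grip-d*Rt[:,1],Rt)
show('out',grip+.017*Rt[:,1]+.09*u,Rt)
psi=-.1
for f in (.25,.5,.75,1):
    ps=.475+f*(psi-.475); T=Rg(ps,t-f*.785); d=np.array([np.cos(psi),np.sin(psi),0])
    g0=grip+.09*u; g1=np.array([.565,-.133,.125])-.075*d
    g=g0+f*(g1-g0); show(f,g+.017*T[:,1],T)
E
```

```text
st [0.473 0.307 0.194] [ 0.03  0.62 -1.09  2.03  0.81  0.87  0.54] err 9.586901848451195e-08 8.038416960575739e-07
st [0.477 0.309 0.144] [-0.02  0.68 -1.01  2.07  0.91  0.8   0.45] err 7.618321788320904e-08 8.406778822579333e-07
st [0.482 0.312 0.094] [-0.08  0.74 -0.94  2.09  1.03  0.74  0.35] err 8.622807487586407e-08 1.0355440863830367e-06
st [0.483 0.312 0.077] [-0.09  0.76 -0.91  2.1   1.07  0.72  0.32] err 3.088185798847937e-08 3.821712096858471e-07
out [0.54  0.341 0.141] [-0.04  0.76 -1.01  1.91  0.91  0.89  0.53] err 1.331819471116491e-07 1.7989075906459588e-06
0.25 [0.525 0.224 0.133] [ 0.14  0.78 -1.03  1.92  0.74  1.    0.64] err 7.405170353451793e-08 9.156688393022995e-07
0.5 [0.509 0.107 0.125] [ 0.32  0.82 -1.02  1.9   0.62  1.14  0.76] err 6.467031091798238e-08 7.686132031732605e-07
0.75 [ 0.494 -0.009  0.118] [ 0.49  0.88 -0.98  1.84  0.53  1.29  0.87] err 6.228355140150875e-08 7.076951115317988e-07
1 [ 0.48  -0.124  0.112] [ 0.63  0.96 -0.9   1.73  0.47  1.48  0.98] err 6.979625390856035e-08 7.263177464205906e-07
```

```bash
python3 -m inch '[0.2,0.21,0.1,-0.02,0,-0.003,-0.003, 0.2,0.21,0.36,-0.02,0,-0.003,-0.003, 0.2,0.21,0.36,-0.02,0,-0.003,-0.003, 0.2,0.21,0.36,-0.02,0,-0.003,-0.003, 0.2,0.21,0.36,-0.02,0,-0.003,-0.003]';python3 -c "
from go import *
from ik import grip
from station import viewer
to(grip+.017*Rg(.475,.1)[:,1],Rg(.475,.1))
c=viewer.camera('wrist');pickle.dump(c,open('pics/w7.pkl','wb'));cv2.imwrite('pics/w7.png',c['frame'][:,:,::-1])
psi=.475;u=np.array([np.cos(psi),np.sin(psi),1])*.7071
print(proj(c,[grip+.025*u,grip,grip-.03*u]))"
```

```text
time: 10.5
eef_pos: [0.4676, 0.3057, 0.1923]
tool_rot: [-1.581, -0.1, 0.484]
ft_force: [-0.8, 0.1, 1.1]
opening: 0.599
t 10.5 pos [0.4676 0.3057 0.1923] rpy [-1.581 -0.1    0.484] F [-0.8  0.1  1.1] open 0.599 q [ 0.03  0.61 -1.09  2.04  0.81  0.87  0.54]
shift [ 0.0261  0.5797 -0.001 ] turn [0.0029 0.0029 0.0001] rows 2.7832407392485297 0.10239194291652938
[[317.4954887  226.41624122]
 [317.90615355 196.98392774]
 [318.36032884 164.43429745]]
```

View pics/w7.png

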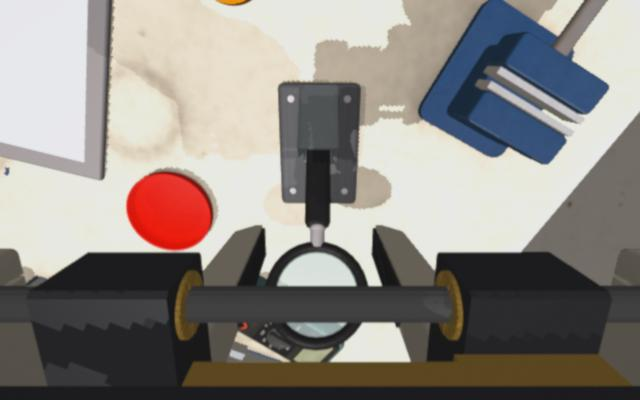

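The wrist view shows the handle from (317,150) to (317,222), centred between the fingers and matching the predicted columns. Descending to grasp.

```bash
python3 -m inch '[0.2,0.026,0.15,0,0.003,0.003,0, 0.2,0.026,0.3,0,0.003,0.003,0, 0.2,0.026,0.42,0,0.003,0.003,0, 0.2,0.026,0.5,0,0.003,0.003,0, 0.2,0.026,0.58,0,0.003,0.003,0, 0.2,0.026,0.58,0,0.003,0.003,0, 0.2,0.026,0.58,0,0.003,0.003,0]';python3 -c "
from go import *
from ik import grip
from station import viewer
to(grip+.017*Rg(.475,.1)[:,1],Rg(.475,.1))
c=viewer.camera('wrist');pickle.dump(c,open('pics/w8.pkl','wb'));cv2.imwrite('pics/w8.png',c['frame'][:,:,::-1])
"
```

```text
time: 11.13
eef_pos: [0.4843, 0.313, 0.079]
tool_rot: [-1.57, -0.103, 0.473]
ft_force: [-0.8, 0.6, 0.5]
opening: 0.603
t 11.13 pos [0.4843 0.313  0.079 ] rpy [-1.57  -0.103  0.473] F [-0.8  0.6  0.5] open 0.603 q [-0.08  0.76 -0.92  2.1   1.06  0.72  0.34]
shift [-0.0076  0.0071 -0.0001] turn [-0.0004 -0.0005  0.0008] rows 0.04987432137654764 0.025757868464338068
```

View pics/w8.png

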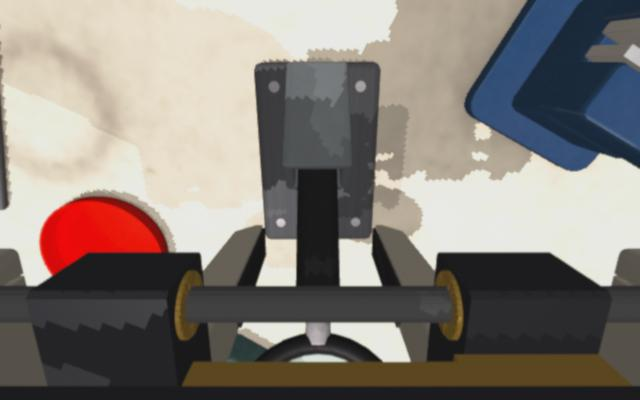

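The handle is between the fingers at column 318. Closing with 55 N.

```bash
python3 -m inch '[-0.6,0,0,0,0,0,0, -1,0,0,0,0,0,0, -1,0,0,0,0,0,0, -1,0,0,0,0,0,0, -1,0,0,0,0,0,0, -1,0,0,0,0,0,0, -1,0,0,0,0,0,0]' 55;python3 -c "
from go import *
psi=.475;u=np.array([np.cos(psi),np.sin(psi),1])*.7071
s=arm.read_state(); to(s['eef_pos']+.1*u,rot(s['tool_rot']))"
```

```text
time: 11.77
eef_pos: [0.4845, 0.3126, 0.0778]
tool_rot: [-1.57, -0.102, 0.473]
ft_force: [-0.7, -0.3, 2.6]
opening: 0.208
t 11.77 pos [0.4845 0.3126 0.0778] rpy [-1.57  -0.102  0.473] F [-0.7 -0.3  2.6] open 0.208 q [-0.08  0.76 -0.91  2.1   1.06  0.72  0.34]
shift [ 0.3876 -0.3158  0.0011] turn [0. 0. 0.] rows 2.3980585370599887 0.0
```

Opening is 0.208, about 19–20 mm, so the handle is held. Drawing it along the slope slowly.

```bash
python3 -m inch '[-1,0.04,-0.032,0,0,0,0, -1,0.08,-0.063,0,0,0,0, -1,0.12,-0.095,0,0,0,0, -1,0.16,-0.126,0,0,0,0]'; python3 -m inch '[-1,0.04,-0.032,0,0,0,0, -1,0.08,-0.063,0,0,0,0, -1,0.12,-0.095,0,0,0,0, -1,0.16,-0.126,0,0,0,0, -1,0.2,-0.158,0,0,0,0, -1,0.23,-0.185,0,0,0,0, -1,0.23,-0.185,0,0,0,0]';python3 -c "
from go import *
from station import viewer
to([.5,.3,.2],Rg(.475,.1))
c=viewer.camera('side');pickle.dump(c,open('pics/s9.pkl','wb'));zoom(c,215,115,160,120,5,'pics/s9.png')
"
```

```text
time: 12.1
eef_pos: [0.5105, 0.3259, 0.1061]
tool_rot: [-1.57, -0.101, 0.473]
ft_force: [1.2, 0.7, -1.0]
opening: 0.209
time: 12.68
eef_pos: [0.5493, 0.346, 0.1488]
tool_rot: [-1.569, -0.104, 0.472]
ft_force: [-0.1, 0.3, -0.4]
opening: 0.212
t 12.68 pos [0.5493 0.346  0.1488] rpy [-1.569 -0.104  0.472] F [-0.1  0.3 -0.4] open 0.212 q [-0.04  0.75 -1.    1.89  0.89  0.9   0.57]
shift [-0.296  -0.2881 -0.0922] turn [-0.0005 -0.0009  0.0011] rows 2.029693354342152 0.038806306077100165
```

View pics/s9.png

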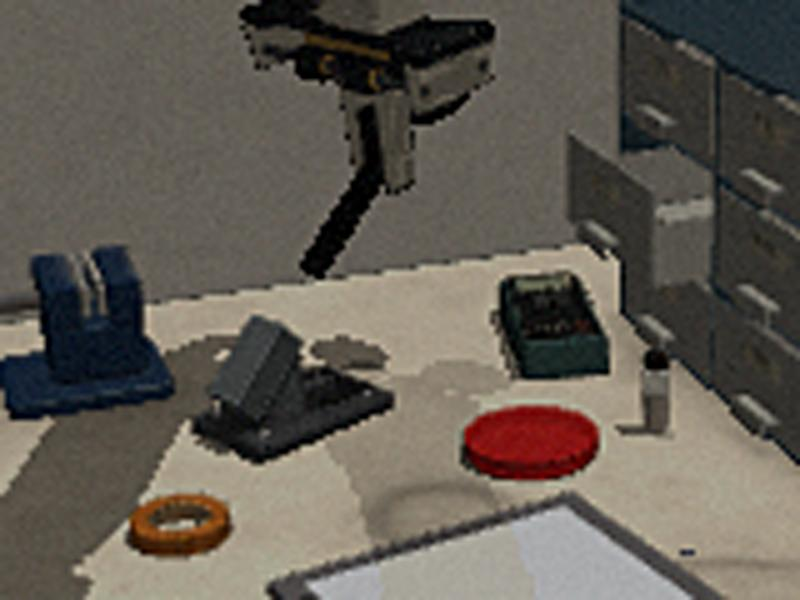

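The magnifier is out of the stand: the handle butt is at (320,270), well above the empty sleeve. Next is carrying and levelling.

```bash
python3 -c "
from go import *
psi=-.1;T=Rg(psi,.1-.785);d=np.array([np.cos(psi),np.sin(psi),0])
g=np.array([.5645,-.1335,.135])-.075*d; pf=g+.018*T[:,1]; print(pf)
p0=arm.read_state()['eef_pos']
T1=Rg(.28,.1-.26); to(p0+(pf-p0)*.33+[0,0,.02],T1)"
```

```text
[ 0.47854347 -0.12487558  0.12106046]
t 12.73 pos [0.5484 0.3454 0.148 ] rpy [-1.569 -0.102  0.472] F [ 0.5 -0.1 -1.6] open 0.21 q [-0.04  0.75 -1.    1.89  0.89  0.9   0.57]
shift [-0.4478 -0.1029 -0.6383] turn [0.0013 0.0615 0.0832] rows 3.7721408212856886 2.601669967778623
```

```bash
python3 -m inch '[-1,-0.05,-0.05,-0.07,0,0.01,0.014, -1,-0.13,-0.1,-0.18,0,0.02,0.028, -1,-0.21,-0.1,-0.3,0,0.03,0.042, -1,-0.29,-0.1,-0.42,0,0.04,0.056, -1,-0.37,-0.1,-0.53,0,0.05,0.07, -1,-0.45,-0.1,-0.64,0,0.06,0.083]'; python3 -c "
from go import *
pf=np.array([.4785,-.1249,.121])
p0=arm.read_state()['eef_pos']
to(p0+(pf-p0)*.5+[0,0,.0],Rg(.09,.1-.52))"
```

```text
time: 13.23
eef_pos: [0.524, 0.1878, 0.1578]
tool_rot: [-1.575, 0.162, 0.283]
ft_force: [0.2, 0.4, -0.3]
opening: 0.21
t 13.23 pos [0.524  0.1878 0.1578] rpy [-1.575  0.162  0.283] F [ 0.2  0.4 -0.3] open 0.21 q [ 0.21  0.76 -1.04  1.89  0.65  1.09  0.73]
shift [-0.3086  0.1472 -0.7182] turn [0.0192 0.0589 0.0819] rows 3.815118933600438 2.581699372701521
```

```bash
python3 -m inch '[-1,-0.05,0.02,-0.11,0.003,0.01,0.014, -1,-0.1,0.05,-0.24,0.006,0.02,0.028, -1,-0.15,0.07,-0.36,0.01,0.03,0.042, -1,-0.2,0.1,-0.48,0.013,0.04,0.056, -1,-0.25,0.12,-0.6,0.016,0.05,0.07, -1,-0.31,0.147,-0.72,0.019,0.059,0.082]'; python3 -c "
from go import *
pf=np.array([.4785,-.1249,.121])
to(pf,Rg(-.1,.1-.785))"
```

```text
time: 13.73
eef_pos: [0.5018, 0.0314, 0.1392]
tool_rot: [-1.571, 0.42, 0.09]
ft_force: [0.2, 0.0, -0.7]
opening: 0.213
t 13.73 pos [0.5018 0.0314 0.1392] rpy [-1.571  0.42   0.09 ] F [ 0.2  0.  -0.7] open 0.213 q [ 0.44  0.83 -0.99  1.85  0.52  1.26  0.87]
shift [-0.1328  0.1586 -0.7681] turn [0.0317 0.0516 0.0841] rows 3.814969750040633 2.6050662447116153
```

```bash
python3 -m inch '[-1,-0.02,0.03,-0.12,0.005,0.008,0.014, -1,-0.04,0.05,-0.25,0.01,0.016,0.028, -1,-0.06,0.08,-0.38,0.015,0.024,0.042, -1,-0.09,0.1,-0.5,0.02,0.034,0.056, -1,-0.11,0.13,-0.63,0.026,0.043,0.07, -1,-0.133,0.158,-0.768,0.032,0.052,0.084, -1,-0.133,0.158,-0.768,0.032,0.052,0.084, -1,-0.133,0.158,-0.768,0.032,0.052,0.084]'; python3 -c "
from go import *
from station import viewer
pf=np.array([.4785,-.1249,.121])
to(pf,Rg(-.1,.1-.785))
for n,b in (('side',(280,170,130,110)),('top',(300,140,130,110)),('wrist',(0,0,640,400))):
    c=viewer.camera(n);pickle.dump(c,open(f'pics/{n}10.pkl','wb'));zoom(c,*b,(1 if n=='wrist' else 5),f'pics/{n}10.png')
"
```

```text
time: 14.4
eef_pos: [0.4784, -0.1256, 0.1202]
tool_rot: [-1.571, 0.684, -0.104]
ft_force: [-0.3, 0.0, -0.7]
opening: 0.211
t 14.4 pos [ 0.4784 -0.1256  0.1202] rpy [-1.571  0.684 -0.104] F [-0.3  0.  -0.7] open 0.211 q [ 0.63  0.94 -0.88  1.72  0.46  1.49  1.01]
shift [-0.0024 -0.0034  0.0037] turn [-0.0007 -0.001   0.0002] rows 0.026532414231779468 0.03111605676769738
```

View pics/side10.png

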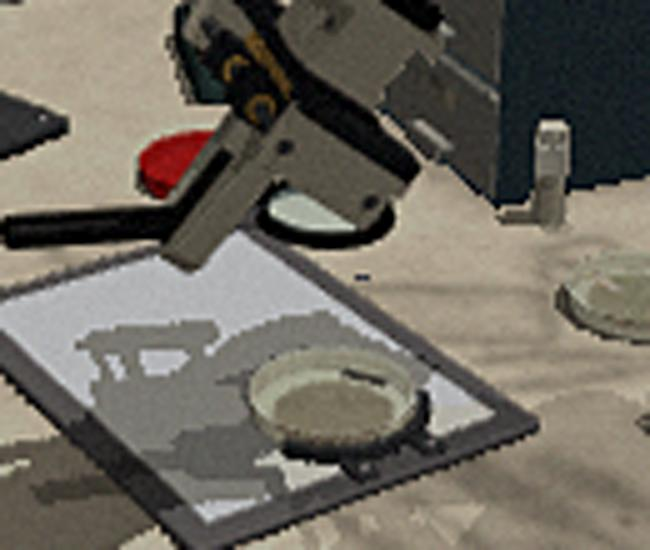

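View pics/top10.png

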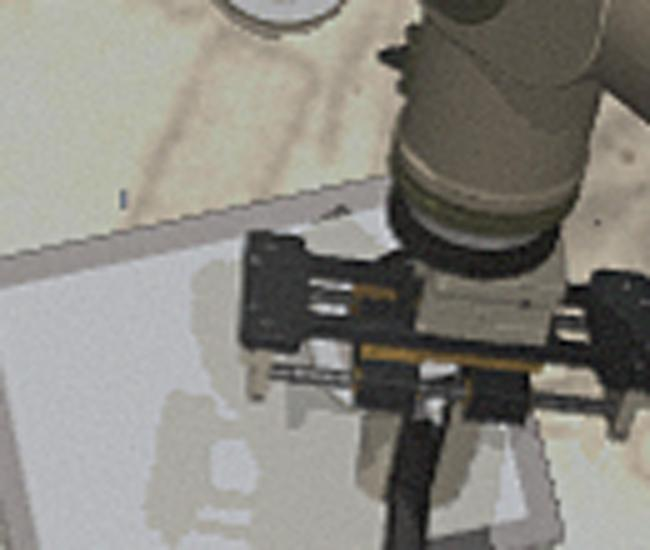

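View pics/wrist10.png

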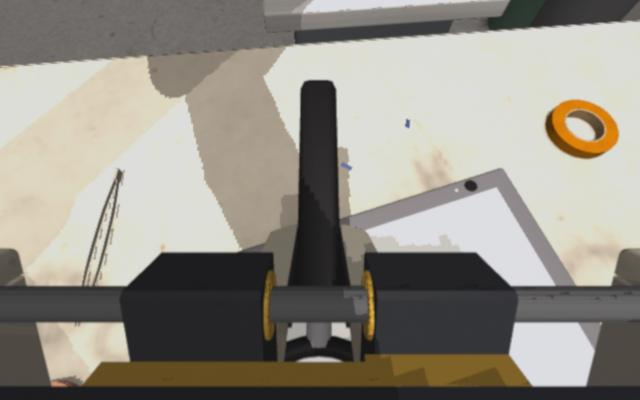

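```bash
python3 - <<'E'
from go import *
s=load('side10');w=load('wrist10')
st=arm.read_state();T=rot(st['tool_rot']);g=st['eef_pos']-.018*T[:,1]
d=np.array([np.cos(-.104),np.sin(-.104),0]);L=g+.075*d; B=L-.169*d
print('pred lens',L,'butt',B)
def show(n,X): print(n,'side zoom',((proj(s,X)-[280,170]+.4)*5).round(0).tolist(),'wrist',proj(w,X).round(0).tolist())
show('butt',B);show('butt top',B+[0,0,.007]); show('butt bot',B-[0,0,.007])
a=np.linspace(0,2*np.pi,73);C=L+.038*np.c_[np.cos(a),np.sin(a),0*a]-[0,0,.0045]
p=(proj(s,C)-[280,170]+.4)*5; print('rim bbox',p.min(0),p.max(0))
img=cv2.imread('pics/side10.png'); cv2.polylines(img,[p.astype(np.int32).reshape(-1,1,2)],True,(0,255,0),1)
for X in (B,g,L): cv2.circle(img,tuple(((proj(s,X)[0]-[280,170]+.4)*5).astype(int)),3,(0,0,255),-1)
c=(proj(s,np.array([.5645,-.1335,.023])+.046*np.c_[np.cos(a),np.sin(a),0*a])-[280,170]+.4)*5
cv2.polylines(img,[c.astype(np.int32).reshape(-1,1,2)],True,(255,0,0),1)
cv2.imwrite('pics/side10o.png',img)
E
```

```text
pred lens [ 0.56487047 -0.13142945  0.13572835] butt [ 0.3967836  -0.11388511  0.13572835]
butt side zoom [[6.0, 243.0]] wrist [[319.0, 97.0]]
butt top side zoom [[5.0, 231.0]] wrist [[319.0, 89.0]]
butt bot side zoom [[7.0, 256.0]] wrist [[319.0, 105.0]]
rim bbox [254.10255495 180.40874845] [399.19826941 245.33034099]
```

View pics/side10o.png

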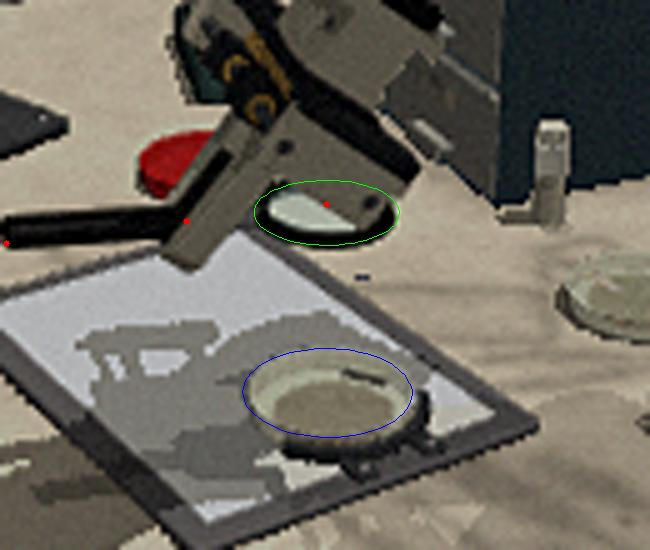

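The overlay shows the lens rim (254–399, 180–245) and the dish (243–412, 348–436) matching the picture to about 1 px, with the lens over the dish. The handle butt sits about 6 mm high (nose down about 0.06 rad) and the lens is about 12.5 cm up. I'll make a small correction.

```bash
python3 -c "
from go import *
d=np.array([np.cos(.104),-np.sin(.104),0]);T=Rg(-.104,-.685+.06)
g=np.array([.5645,-.1335,.112])-.075*d
to(g+.018*T[:,1],T)"
```

```text
t 14.55 pos [ 0.479  -0.1225  0.1218] rpy [-1.569  0.682 -0.097] F [-0.2  0.6 -1.2] open 0.211 q [ 0.63  0.94 -0.88  1.72  0.46  1.49  1.01]
shift [ 0.0792  0.0925 -0.0105] turn [ 0.0008  0.0018 -0.0181] rows 0.5862134193777784 0.4573647874001893
```

```bash
python3 -m inch '[-1,0.025,0.03,-0.003,0,0,-0.006, -1,0.05,0.06,-0.006,0,0,-0.012, -1,0.08,0.092,-0.01,0,0,-0.018, -1,0.08,0.092,-0.01,0,0,-0.018, -1,0.08,0.092,-0.01,0,0,-0.018, -1,0.08,0.092,-0.01,0,0,-0.018]'; python3 - <<'E'
from go import *
from station import viewer
s=viewer.camera('side');st=arm.read_state();T=rot(st['tool_rot']);g=st['eef_pos']-.018*T[:,1]
print(st['eef_pos'],st['tool_rot'],st['opening'],st['time'],np.abs(st['joint_velocities']).max())
d=np.array([np.cos(.104),-np.sin(.104),0]);L=g+.075*d;B=L-.169*d;print(L)
a=np.linspace(0,2*np.pi,73);b=[280,170,130,110];zoom(s,*b,5,'pics/s11.png');img=cv2.imread('pics/s11.png')
for C,col in ((L+.038*np.c_[np.cos(a),np.sin(a),0*a]-[0,0,.0045],(0,255,0)),):
    p=(proj(s,C)-[280,170]+.4)*5; cv2.polylines(img,[p.astype(np.int32).reshape(-1,1,2)],True,col,1)
cv2.circle(img,tuple(((proj(s,B)[0]-[280,170]+.4)*5).astype(int)),3,(0,0,255),-1)
cv2.imwrite('pics/s11.png',img)
zoom(s,200,120,240,170,3,'pics/s11w.png')
E
```

```text
time: 15.05
eef_pos: [0.4799, -0.1251, 0.0977]
tool_rot: [-1.57, 0.626, -0.098]
ft_force: [0.5, 0.6, -1.2]
opening: 0.211
[ 0.48001338 -0.1252104   0.09765721] [-1.56989623  0.62559591 -0.09855628] 0.20991494505350963 15.1 0.004718892709406931
[ 0.56509584 -0.13404962  0.11224826]
```

View pics/s11.png

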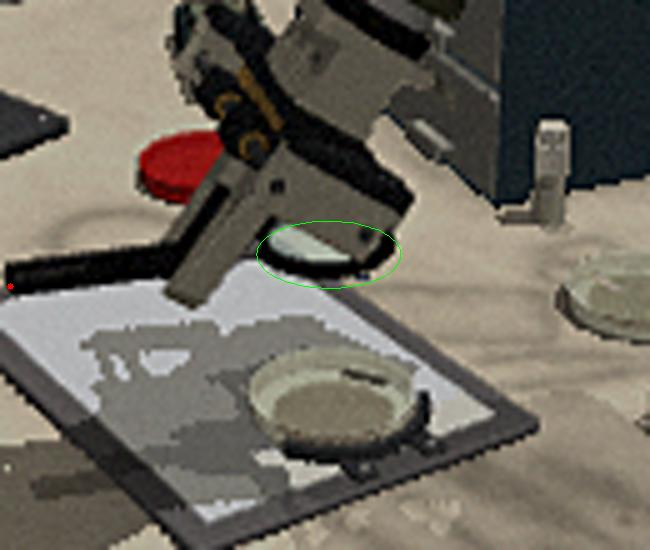

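View pics/s11w.png

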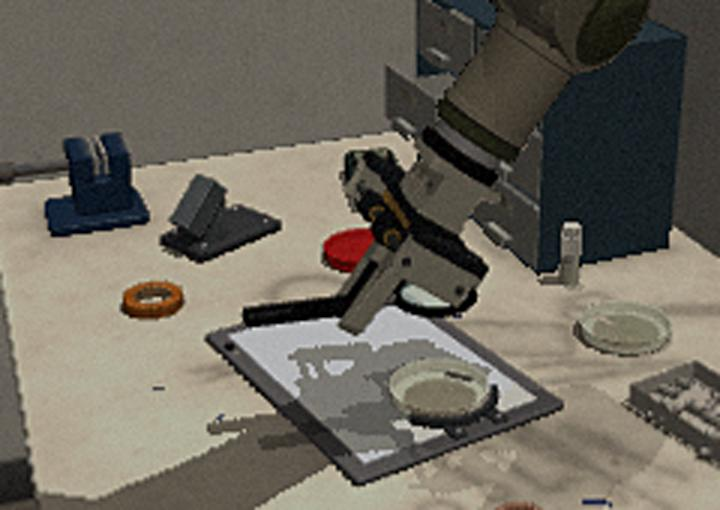

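The side view shows the rim and the handle butt both about 10 zoom px (≈6 mm) above the prediction. So the lens is now level, about 11 cm above the pad, and centred over the dish at (335,400), which is still in the rest. Roll, spare dish and light vial are undisturbed. Handing in.

```bash
python3 -c "
from station import job; print(job.close_job())"
```

```text
the job is handed in; nothing more can be done
None
```

I slid the dish home into the crescent rest, drew the magnifier out of its stand, and handed the job in at about 15 s with the gripper holding it level over the dish. The hand-in gives no verdict.

- **Dish:** I pushed it with both fingers until the force reached about 8 N against the rest. The top view afterwards put its centre about 2 mm from the estimated seat, and the last side view showed it still in the rest.
- **Magnifier:** I gripped the handle with 55 N and pulled it out along the slope. At the end it was held firmly (opening 0.21, matching the 20 mm handle) and still, with joint speeds below 0.005 rad/s. I estimate the lens centre within a few mm of the dish centre and about 10–11 cm above the pad.
- **Checks that disagreed:**
  - After the first levelling the handle butt sat about 6 mm too high, a tilt of roughly 0.06 rad, so I corrected the tilt.
  - After that the rim and butt agreed with each other but sat about 6 mm higher than predicted. This is inside the limits, so I left it.
  - Early stand-based and lens-based estimates of the magnifier's position differed by about 8 mm. I used the lens-based one, and the wrist view confirmed it before I gripped.
- **Arm limits:** A grasp square to the handle was out of the arm's reach. I gripped it at an angle instead, so the gripper leans about 36° from vertical over the lens.
- **Bystanders:** The film roll, spare dish and light vial looked undisturbed in the last view. The dark vial and tweezers were only visible in earlier pictures, where they looked undisturbed too.

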